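# Set the lapping slide and load the blued inserts

### The arm

A 7-joint arm with a two-finger parallel gripper is mounted at the origin on the work surface. World frame = base frame: x ahead of the robot, y to its left, z up, the work surface at z = 0. Lengths are in m, angles in rad, forces in N, time in s.
With the tool pointing down it reaches from about 0.4 to 0.85 m from the base axis. Payload 4.5 kg.
Tool frame: the origin (TCP) lies midway between the tips of the shut fingers; the grasp point (between the pads) lies 19 mm behind it; z points along the fingers, y is the line along which they close (so a half turn about z gives the same grasp; the last joint's range is limited). The gripper opens to 88 mm and grips with 3 to 60 N. Pads are 18 mm wide; open, the fingers measure 123 mm over their backs; the gripper's body (75 mm by 187 mm) begins 45 mm behind the grasp point.
Start: joints at [-1.074, 0.689, -0.195, 1.565, 0.157, 0.902, -0.215], TCP at [0.279, 0.559, 0.239] pointing down, gripper open.
Joint ranges: [-3.01, 3.01], [-0.46, 2.08], [-1.47, 1.51], [0.13, 2.56], [-1, 4.14], [0.04, 2.09], [-2.66, 2.66]. Speed limits (rad/s): [2.57, 2.57, 3.14, 3.14, 3.14, 3.14, 3.14].

### API

Orientations are given as a unit quaternion [x, y, z, w].
In Python, from plant import sensors, eyes, finish_job gives the robot as it stands.
- The arm moves only by the tool send_rows, never from a script. Its argument "rows" is text: rows parted by semicolons, each of 4 numbers parted by spaces: the shift along the tool's x, y, z normalised to -1 to 1, where 1 is 30 cm, then the turn about the tool's z normalised to -1 to 1, where 1 is 2 pi rad. A call has 1 to 10 rows; each row is the pose to reach, as a shift and turn from the pose commanded when the call began, along the tool's axes at that moment, turning the shorter way round; what a row does not reach only later rows make up. A row lasts 1/12 s, in which the tool goes at most 41.7 mm and 7.16 degrees, less where a joint would pass 70% of its speed; a pose out of reach is approached as far as the arm can. A call with a number of a shift or a turn outside -1 to 1 is refused whole. A call with a gripper value outside its range is refused whole. "jaw" is the closure, from -1 (fully open) to 1 (shut), set as the call begins (left out, the last holds). The fingers move at their own pace and stop on an object; "force" is the grip in N (left out, the last holds). Time passes only in rows, so rows that repeat a pose let the fingers close. It gives the time, the measured TCP pose, the force, the opening and the grip force at its end, in the units of the state.
- sensors.get_state(): the state, without advancing time (a new reading comes with each control period).
- eyes.snapshot(name): name is "side" or "top" or "wrist"; returns (picture, depth): 384x512x3 uint8, red, green, blue; 384x512 float32, m along the optical axis (not along the pixel's ray), 0 where there is no reading.
- eyes.calibration(name): a dict with "fov_y" (degrees; the focal length in pixels is half the picture's height over the tangent of half this angle, whatever the lens; pixels are square), "cx", "cy" (the principal point, pixels), "world_from_camera" (4x4, takes a point from camera to world coordinates). Camera axes: x right, y down, z forward; pixel columns grow to the right and rows downward; lengths in m; the calibration is good to about 2 mm. A picture is of the moment at which its call begins: read the wrist's pose just before it. calibration takes no time and is no camera call; for the wrist camera it gives the pose at the moment of the call.
- finish_job(): hands the job in; it is judged then, once.
The state is a dict: "clock": time; "q": joint angles; "qd": joint speeds; "joint_torque": joint torques, N m; "tool_pos": TCP position; "eef_rot": TCP orientation; "contact_force": force on the tool from outside, world axes, zero at the start; "moment": the same for the moment, N m; "opening": opening from 0.0 (shut) to 1.0 (fully open); "finger_force": force on a finger pad.
Only numpy, scipy, OpenCV 4.12 (cv2) and the standard library are available. Lean on these libraries where they do the work, as an engineer would, in place of code of your own. Each camera call takes 0.05 s, during which the arm holds its last target. There are 200 camera calls.

### The job

Get the lapping slide ready: slide its clear guard fully open, swing the clamp lever right over to release the carriage, slide the carriage until its pointer lines up with the index mark and swing the lever right back to clamp it there. Then put every blued cavity insert lying on the bench, cavity up, into its own pocket of the carriage's nest and press each one down until it is fully home, and last slide the guard fully shut. Never force the carriage along while it is clamped, and leave the other things on the bench where they are.

Things in the scene. Friction and masses are not known exactly. Their poses are not given: they have to be found in the camera images.
- bed: Fixed grey bed of the lapping slide, 180 (x) x 640 (y) x 18 mm. Its y axis is the direction along which carriage and guard slide; all nest, pointer, index and guard axes are parallel to it. Its origin is on the bench top, 20 mm to the -y side of the bed's middle
- guard (a joint): The guard: a clear hood with aluminium edges, 166 (x) x 220 (y) mm, top 113 mm above the bench, open below and at its -y end, that slides along the bed. 0 m = fully shut (over the nest); grows as it slides towards the bed's +y end; 0.26 m = fully open, against its stop. Friction about 3 N
- lever (a joint): The clamp lever on the carriage, turning about a vertical axis. 0 rad = clamped, arm pointing along the bed's -y; 1.57 rad = released, arm pointing along the bed's +x (turns anticlockwise seen from above to release). It stays where it is left; about 2.5 N at the knob
- lever_grip (a point): Middle of the gripping part of the lever's knob: an upright black cylinder of 18 mm diameter, 38 mm tall, its top 91 mm above the bench; this point 79 mm above the bench and 50 mm from the lever's axis
- carriage (a joint): The carriage, a steel slab 120 (x) x 226 (y) mm with its deck 45 mm above the bench, sliding along the bed. 0 m to 0.12 m, growing towards the bed's +y. Sliding friction about 13 N
- post_grip (a point): Gripping point of the carriage's pull post, an upright steel pin of 16 mm diameter standing 43 mm above the deck (top 88 mm above the bench); this point 76 mm above the bench. Use it to slide the carriage
- pointer (a point): The carriage's pointer: outer end of a white line (fin 3 mm thick, 10 mm tall) at the +x edge of the carriage's deck, near its -y end
- index: Index mark: small aluminium block 12 (x) x 30 (y) x 28 mm on the bed beside the carriage's +x edge, with a white fin 3 mm thick across its top at its middle. Origin under its middle. The carriage is at the mark when the pointer and this origin have the same position along the bed's y (within 5 mm)
- nest0 (a point): Centre of the floor of nest pocket 0 (nearest the -y end, by the lever), 45 mm above the bench. Pocket 54 (x) x 38 (y) mm, walls 10 mm high, 8 mm thick between pockets. A rubber pad, 26 mm diameter, stands 6 mm proud of its floor and holds a part up until pressed down flush with about 11 N; it then stays down. Any insert fits any pocket, long side along the bed's x
- nest1 (a point): Centre of the floor of nest pocket 1 (middle), 45 mm above the bench. Pocket 54 (x) x 38 (y) mm, walls 10 mm high, 8 mm thick between pockets. A rubber pad, 26 mm diameter, stands 6 mm proud of its floor and holds a part up until pressed down flush with about 11 N; it then stays down. Any insert fits any pocket, long side along the bed's x
- nest2 (a point): Centre of the floor of nest pocket 2 (nearest the +y end), 45 mm above the bench. Pocket 54 (x) x 38 (y) mm, walls 10 mm high, 8 mm thick between pockets. A rubber pad, 26 mm diameter, stands 6 mm proud of its floor and holds a part up until pressed down flush with about 11 N; it then stays down. Any insert fits any pocket, long side along the bed's x
- insert1: Blued steel cavity insert, a block 44 (x) x 30 (y) x 30 mm (z), about 300 g, with a slot cavity 24 x 9 x 6 mm deep in its top; origin at the centre of its underside, so underside at the height of the nest floor when home. Lies on the bench, top up; two or three are present
- insert2: Blued steel cavity insert, a block 44 (x) x 30 (y) x 30 mm (z), about 300 g, with a slot cavity 24 x 9 x 6 mm deep in its top; origin at the centre of its underside, so underside at the height of the nest floor when home. Lies on the bench, top up; two or three are present
- insert3: Blued steel cavity insert, a block 44 (x) x 30 (y) x 30 mm (z), about 300 g, with a slot cavity 24 x 9 x 6 mm deep in its top; origin at the centre of its underside, so underside at the height of the nest floor when home. Lies on the bench, top up; two or three are present
- ruby_stone: Pale pink ruby stone 75 x 13 x 6 mm; bystander, leave alone; origin at its underside
- lapping_stick: Rosewood lapping stick 150 x 10 x 8 mm; bystander, leave alone; origin at its underside
- angle_block: Aluminium angle block, 60 x 60 mm foot and 54 mm tall; bystander, leave alone; origin at its underside
- paste_jar: Small jar, 44 mm diameter, 35 mm tall; bystander, leave alone; origin at its underside
- brush: Bench brush lying flat; bystander, leave alone
- gauge_pin: Steel gauge pin, 24 mm diameter, 20 mm tall; bystander, leave alone; origin at its underside
- lever_pivot (a point): Point on the lever's vertical axis, 79 mm above the bench
- guard_grip (a point): Centre of the guard's handle, a dark steel bar 90 mm long along the bed's x, 12 x 12 mm in section, over the middle of the hood on two end posts; its centre 147 mm above the bench, its underside 28 mm above the hood's top
Not all that is in view belongs to the job. What is shaped like the insert2 but blue or purple is not meant.

How it is judged:
On the way, in this order (a step that is already met when the one before it is completed fails the run):
1. the guard has been slid open (value of joint guard above 0.22 m), for 0.1 s.
2. the clamp lever has been released (value of joint lever above 1.2 rad), for 0.1 s.
3. the carriage has been slid to the mark, clamp released (y of pointer in the frame of index between -0.005 and 0.005 m and value of joint lever above 1 rad), for 0.2 s.
4. the carriage is clamped at the mark (y of pointer in the frame of index between -0.005 and 0.005 m and value of joint lever below 0.15 rad), for 0.2 s.
5. every insert is pressed home in a pocket, guard still open (((horizontal distance between insert1 and nest0 below 0.008 m and z of insert1 in the frame of nest0 between -0.004 and 0.0025 m and angle between insert1's own z axis and vertical below 0.08 rad) or (horizontal distance between insert1 and nest1 below 0.008 m and z of insert1 in the frame of nest1 between -0.004 and 0.0025 m and angle between insert1's own z axis and vertical below 0.08 rad) or (horizontal distance between insert1 and nest2 below 0.008 m and z of insert1 in the frame of nest2 between -0.004 and 0.0025 m and angle between insert1's own z axis and vertical below 0.08 rad)) and ((horizontal distance between insert2 and nest0 below 0.008 m and z of insert2 in the frame of nest0 between -0.004 and 0.0025 m and angle between insert2's own z axis and vertical below 0.08 rad) or (horizontal distance between insert2 and nest1 below 0.008 m and z of insert2 in the frame of nest1 between -0.004 and 0.0025 m and angle between insert2's own z axis and vertical below 0.08 rad) or (horizontal distance between insert2 and nest2 below 0.008 m and z of insert2 in the frame of nest2 between -0.004 and 0.0025 m and angle between insert2's own z axis and vertical below 0.08 rad)) and ((horizontal distance between insert3 and nest0 below 0.008 m and z of insert3 in the frame of nest0 between -0.004 and 0.0025 m and angle between insert3's own z axis and vertical below 0.08 rad) or (horizontal distance between insert3 and nest1 below 0.008 m and z of insert3 in the frame of nest1 between -0.004 and 0.0025 m and angle between insert3's own z axis and vertical below 0.08 rad) or (horizontal distance between insert3 and nest2 below 0.008 m and z of insert3 in the frame of nest2 between -0.004 and 0.0025 m and angle between insert3's own z axis and vertical below 0.08 rad)) and value of joint guard above 0.12 m), for 0.2 s.
6. the guard is shut (value of joint guard below 0.012 m), for 0.1 s.
At the end, for the whole second after the job is handed in: Guard shut (within 12 mm), lever clamped (under 0.15 rad), pointer within 5 mm of the index mark along the bed, and every present insert upright in a pocket of its own (within 8 mm of its centre) with its underside within 2.5 mm of the pocket floor, at rest (all of step 4 and value of joint guard below 0.012 m and ((horizontal distance between insert1 and nest0 below 0.008 m and z of insert1 in the frame of nest0 between -0.004 and 0.0025 m and angle between insert1's own z axis and vertical below 0.08 rad) or (horizontal distance between insert1 and nest1 below 0.008 m and z of insert1 in the frame of nest1 between -0.004 and 0.0025 m and angle between insert1's own z axis and vertical below 0.08 rad) or (horizontal distance between insert1 and nest2 below 0.008 m and z of insert1 in the frame of nest2 between -0.004 and 0.0025 m and angle between insert1's own z axis and vertical below 0.08 rad)) and ((horizontal distance between insert2 and nest0 below 0.008 m and z of insert2 in the frame of nest0 between -0.004 and 0.0025 m and angle between insert2's own z axis and vertical below 0.08 rad) or (horizontal distance between insert2 and nest1 below 0.008 m and z of insert2 in the frame of nest1 between -0.004 and 0.0025 m and angle between insert2's own z axis and vertical below 0.08 rad) or (horizontal distance between insert2 and nest2 below 0.008 m and z of insert2 in the frame of nest2 between -0.004 and 0.0025 m and angle between insert2's own z axis and vertical below 0.08 rad)) and ((horizontal distance between insert3 and nest0 below 0.008 m and z of insert3 in the frame of nest0 between -0.004 and 0.0025 m and angle between insert3's own z axis and vertical below 0.08 rad) or (horizontal distance between insert3 and nest1 below 0.008 m and z of insert3 in the frame of nest1 between -0.004 and 0.0025 m and angle between insert3's own z axis and vertical below 0.08 rad) or (horizontal distance between insert3 and nest2 below 0.008 m and z of insert3 in the frame of nest2 between -0.004 and 0.0025 m and angle between insert3's own z axis and vertical below 0.08 rad)) and linear speed of each of insert1, insert2, insert3 below 0.02 m/s); the robot touches nothing.
It fails at once if the robot forced the carriage along while it was clamped (value of joint lever below 0.15 rad and contact force between the fingers and carriage above 1 N and (velocity of joint carriage above 0.03 m/s or velocity of joint carriage below -0.03 m/s)).
It fails at once if a bystander was displaced by more than 40 mm (distance of any of ruby_stone, lapping_stick, angle_block, paste_jar, brush, gauge_pin from where it was at the start of the episode above 0.04 m).
Of insert1, insert2, insert3 only 2 to 3 are there at a start; the rules pass over those that are not, and their reading is None.
At some moment in a run one of insert1, insert2, insert3 may be knocked a few centimetres aside while the robot is not near it.
It also fails if it takes over 210 s, if anything falls off the work surface, if the arm or the gripper's body presses on something with over 40 N, if the wrist force passes 120 N, or if a joint passes its speed limit or range.

## Working session

There is one attempt and no reset: what is moved stays moved. The work goes in short steps, Python scripts to look and compute and a tool call to move; the robot and the scene stay as the last step left them, time stands still between calls to the robot, and variables do not carry over. Pictures are saved under pics/ and viewed, at most 14 in all, crops included, and the job is handed in when it is done.

Besides the shell and the picture viewer there is one more tool, called as name(argument=value, ...) on one line, values as JSON. send_rows: Moves the arm, as the interface text tells. Scaled input: -1 to 1 covers 30 cm each way for a shift and 2 pi rad each way for a turn. Its arguments: {"type":"object","properties":{"rows":{"type":"string"},"jaw":{"type":"number"},"force":{"type":"number"}},"required":["rows"]}

```bash
mkdir -p pics; ls; cat > h.py <<'E'
import numpy as np, cv2
from plant import sensors, eyes, finish_job
def snap(n):
    s=sensors.get_state(); c=eyes.calibration(n); p,d=eyes.snapshot(n)
    return p,d,c
def ray(c,u,v,h=384):
    f=h/2/np.tan(np.radians(c['fov_y'])/2); T=np.array(c['world_from_camera'])
    return T[:3,3], T[:3,:3]@np.array([(u-c['cx'])/f,(v-c['cy'])/f,1.])
def onplane(c,u,v,z):
    o,d=ray(c,u,v); return o+d*(z-o[2])/d[2]
def cloud(c,d):
    v,u=np.mgrid[:d.shape[0],:d.shape[1]]; f=d.shape[0]/2/np.tan(np.radians(c['fov_y'])/2)
    T=np.array(c['world_from_camera']); P=np.stack([(u-c['cx'])/f*d,(v-c['cy'])/f*d,d],-1)
    return P@T[:3,:3].T+T[:3,3]
def save(n,p,k=1):
    cv2.imwrite('pics/'+n+'.png',cv2.resize(cv2.cvtColor(p,cv2.COLOR_RGB2BGR),None,fx=k,fy=k))
E
python3 - <<'E'
from h import *
s=sensors.get_state(); print(s['tool_pos'],s['eef_rot'],s['opening'],s['clock'])
for n in ['top','side']:
    p,d,c=snap(n); save(n+'0',p,1.5); np.savez(n+'0.npz',p=p,d=d); print(n,c)
E
```

```text
pics
[0.27881275 0.55862233 0.23789984] [ 2.29322010e-01  9.73350149e-01 -9.40560031e-04 -1.33576227e-04] 1.000500144356362 0.0
top {'fov_y': 46.19778355563822, 'cx': 257.6148049450169, 'cy': 194.03342216055344, 'world_from_camera': array([[ 6.65799728e-04, -9.86757422e-01,  1.62201561e-01,
         2.83551988e-01],
       [-9.99966907e-01,  6.58194108e-04,  8.10877288e-03,
        -6.39623372e-02],
       [-8.10815193e-03, -1.62201592e-01, -9.86724329e-01,
         1.29308856e+00],
       [ 0.00000000e+00,  0.00000000e+00,  0.00000000e+00,
         1.00000000e+00]])}
side {'fov_y': 56.1524471366771, 'cx': 246.75295558301147, 'cy': 189.38434051815318, 'world_from_camera': array([[ 0.85664005, -0.40470248,  0.31997458,  0.15174313],
       [-0.51589755, -0.66692215,  0.53764725, -0.5727983 ],
       [-0.00418904, -0.62564427, -0.78009724,  0.87650291],
       [ 0.        ,  0.        ,  0.        ,  1.        ]])}
```

View pics/top0.png

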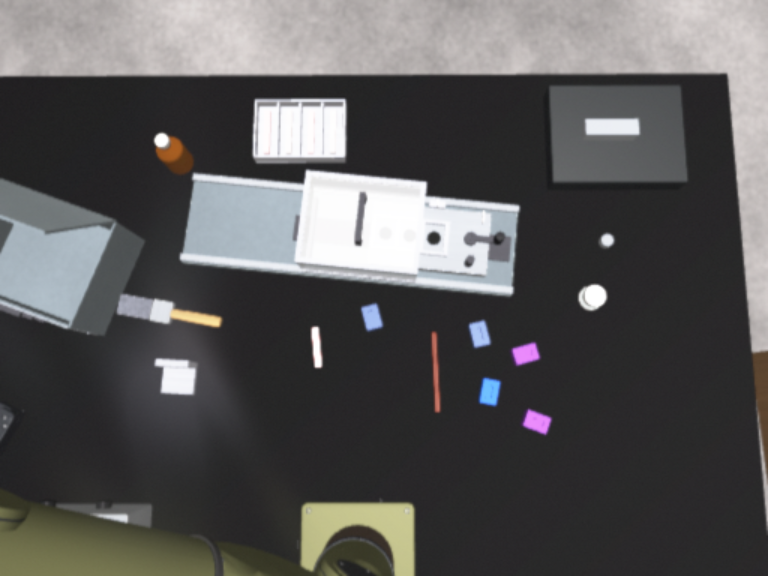

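View pics/side0.png

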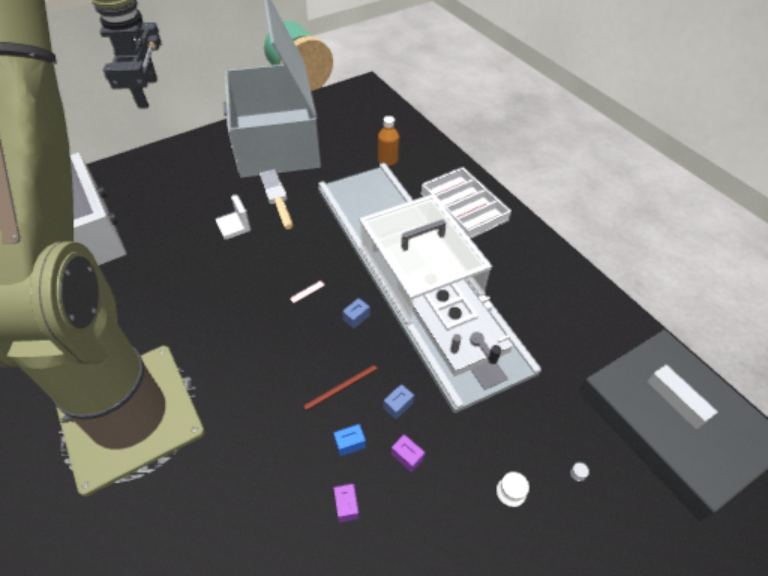

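The top view shows the handle at (361,218), the knob at (500,238), the post at (469,262), and the bed running left to right. Two slate-blue inserts are at (372,317) and (480,334); the bright blue one (490,391) and the purple ones are decoys. The side view shows the same things. I'll measure from both views.

```bash
cat > m.py <<'E'
from h import *
T=np.load('top0.npz');S=np.load('side0.npz');ct=eyes.calibration('top');cs=eyes.calibration('side')
def tri(a,b):
    o1,d1=ray(ct,*a);o2,d2=ray(cs,*b)
    A=np.stack([d1,-d2],1);k=np.linalg.lstsq(A,o2-o1,rcond=None)[0]
    p,q=o1+d1*k[0],o2+d2*k[1]
    return ((p+q)/2).round(4),round(float(np.linalg.norm(p-q)),4)
def t15(u,v,z): return onplane(ct,u/1.5,v/1.5,z).round(4)
if __name__=='__main__':
    print('handle',tri((361/1.5,218/1.5),(423/1.5,234/1.5)))
    print('knobtop',tri((500/1.5,238/1.5),(494/1.5,350/1.5)), t15(500,238,.091))
    print('post',tri((469/1.5,260/1.5),(456/1.5,338/1.5)))
    print('bed -x edge',t15(183,259,.018),t15(512,291,.018))
    for n,z,c in(('top',T,ct),('side',S,cs)):
        hsv=cv2.cvtColor(z['p'],cv2.COLOR_RGB2HSV); P=cloud(c,z['d'])
        m=cv2.inRange(hsv,(100,60,60),(165,255,255))
        k,l,st,ce=cv2.connectedComponentsWithStats(m)
        for i in range(1,k):
            if 60<st[i,4]<1500:
                q=l==i; print(n,ce[i].round(1),st[i,4],np.median(hsv[q],0),onplane(c,*ce[i],.03 if n=='top' else .025).round(3),P[q][:,2].max().round(3))
    # handle by darkness in depth
    P=cloud(ct,T['d']); q=(P[...,2]>.13)&(P[...,2]<.17)&(P[...,0]>.45)&(P[...,1]<.2)&(P[...,1]>-.4)
    a=P[q]; print('handle cloud',len(a),a.mean(0),cv2.minAreaRect((a[:,:2]*1000).astype(np.float32)))
E
python3 m.py
```

```text
handle (array([ 0.6049, -0.0093,  0.1349]), 0.0002)
knobtop (array([ 0.5804, -0.2621,  0.0885]), 0.0013) [ 0.5791 -0.2613  0.091 ]
post (array([ 0.5417, -0.2058,  0.0822]), 0.0035)
bed -x edge [0.5562 0.3399 0.018 ] [ 0.4931 -0.2935  0.018 ]
top [247.6 211.1] 228 [111.  83. 237.] [ 0.442 -0.025  0.03 ] 0.035
top [319.2 222.4] 233 [111.  78. 239.] [ 0.41  -0.227  0.03 ] 1.293
top [349.8 235.5] 250 [144. 118. 248.] [ 0.373 -0.311  0.03 ] 1.293
top [326.2 260.7] 260 [105. 147. 254.] [ 0.304 -0.244  0.03 ] 1.293
top [357.2 280.7] 266 [144.  117.  245.5] [ 0.249 -0.328  0.03 ] 1.293
side [237.1 208.1] 260 [111.  96. 147.] [ 0.441 -0.031  0.025] 0.877
side [265.3 267.2] 313 [111.  90. 183.] [ 0.409 -0.231  0.025] 0.877
side [232.7 292.7] 355 [108. 159. 233.] [ 0.303 -0.248  0.025] 0.877
side [271.5 301.5] 363 [142. 119. 223.] [ 0.373 -0.316  0.025] 0.877
side [230.5 334.6] 370 [142. 114. 242.] [ 0.249 -0.332  0.025] 0.034
handle cloud 169 [ 0.60092156 -0.00713618  0.15206334] ((603.8119506835938, -7.1292877197265625), (12.455283164978027, 91.57284545898438), 83.97615051269531)
```

```bash
python3 - <<'E'
from h import *
T=np.load('top0.npz');
cv2.imwrite('pics/crop1.png',cv2.cvtColor(cv2.resize(T['p'][110:205,190:350],None,fx=5,fy=5,interpolation=cv2.INTER_CUBIC),cv2.COLOR_RGB2BGR))
E
```

```text
(no output)
```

View pics/crop1.png

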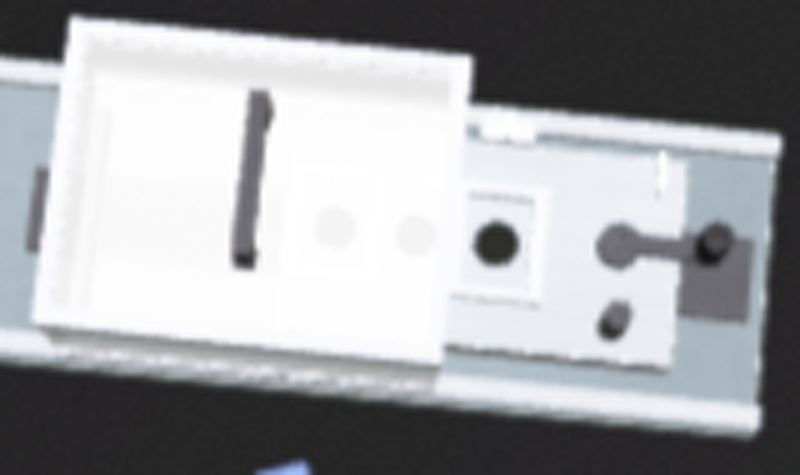

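The crop shows the pointer fin at crop (662,172) and the index block at (508,128), so the carriage must go in +y. The bed's y axis is at about 84° in world, and the handle is at (0.604,-0.007).

```bash
cat > plan.py <<'E'
import sys; from h import *
from scipy.spatial.transform import Rotation as R
# args: x y z [tool-y world angle deg]
def plan(x,y,z,a=None):
    s=sensors.get_state(); M=R.from_quat(s['eef_rot']).as_matrix()
    v=M.T@(np.array([x,y,z])-s['tool_pos'])/.3
    cur=np.degrees(np.arctan2(M[1,1],M[0,1])); t=0
    if a is not None: t=-((a-cur+90)%180-90)
    print('row: %.4f %.4f %.4f %.4f'%(*v,t/360),' dist mm %.0f turn %.1f rows>=%d'%(np.linalg.norm(v)*300,t,max(np.ceil(np.linalg.norm(v)*.3/.0417),np.ceil(abs(t)/7.16))),'yaw',round(cur,2),'q7',round(s['q'][6],2),'t',s['clock'])
if __name__=='__main__': plan(*map(float,sys.argv[1:]))
E
python3 plan.py .40 .25 .25 84
```

```text
row: -0.8208 -0.7406 -0.0387 -0.0570  dist mm 332 turn -20.5 rows>=8 yaw 63.49 q7 -0.22 t 0.1
```

send_rows(rows="-.82 -.74 -.039 -.057;-.82 -.74 -.039 -.057;-.82 -.74 -.039 -.057;-.82 -.74 -.039 -.057;-.82 -.74 -.039 -.057;-.82 -.74 -.039 -.057;-.82 -.74 -.039 -.057;-.82 -.74 -.039 -.057;-.82 -.74 -.039 -.057;-.82 -.74 -.039 -.057")

```text
clock: 0.93
tool_pos: [0.401, 0.248, 0.2503]
eef_rot: [0.055, 0.998, -0.001, -0.0]
contact_force: [-0.0, 1.2, 0.3]
opening: 0.997
finger_force: 0.0
```

```bash
python3 plan.py .6035 -.007 .22 84
```

```text
row: -0.7648 -0.7699 0.1019 -0.0010  dist mm 327 turn -0.3 rows>=8 yaw 83.65 q7 0.54 t 0.9333
```

send_rows(rows="-.765 -.77 .1 -.001;-.765 -.77 .1 -.001;-.765 -.77 .1 -.001;-.765 -.77 .1 -.001;-.765 -.77 .1 -.001;-.765 -.77 .1 -.001;-.765 -.77 .1 -.001;-.765 -.77 .1 -.001;-.765 -.77 .1 -.001;-.765 -.77 .1 -.001")

```text
clock: 1.77
tool_pos: [0.605, -0.003, 0.2194]
eef_rot: [0.05, 0.999, 0.0, -0.0]
contact_force: [-0.3, 0.4, -0.1]
opening: 0.998
finger_force: 0.0
```

```bash
python3 - <<'E'
from h import *
p,d,c=snap('wrist'); save('w1',p,1.4); print(c['fov_y'],np.array(c['world_from_camera']).round(3),d.min(),d.max())
P=cloud(c,d); q=(P[...,2]>.14)&(P[...,2]<.16)&(d>0)&(abs(P[...,0]-.6)<.08)&(abs(P[...,1])<.08); a=P[q]
if len(a): print(len(a),np.median(a[:,2]),cv2.minAreaRect((a[:,:2]*1000).astype(np.float32)))
E
python3 plan.py .6035 -.007 .131 84
```

```text
66.9441889367066 [[ 0.101  0.956  0.274  0.534]
 [ 0.995 -0.098 -0.027  0.005]
 [ 0.001  0.275 -0.961  0.365]
 [ 0.     0.     0.     1.   ]] 0.0 0.45139724
1700 0.15239730629045511 ((605.6758422851562, -6.701774597167969), (11.491753578186035, 89.44149017333984), 84.25543212890625)
row: -0.0003 -0.0217 0.2960 0.0013  dist mm 89 turn 0.5 rows>=3 yaw 84.45 q7 1.12 t 1.8167
```

View pics/w1.png

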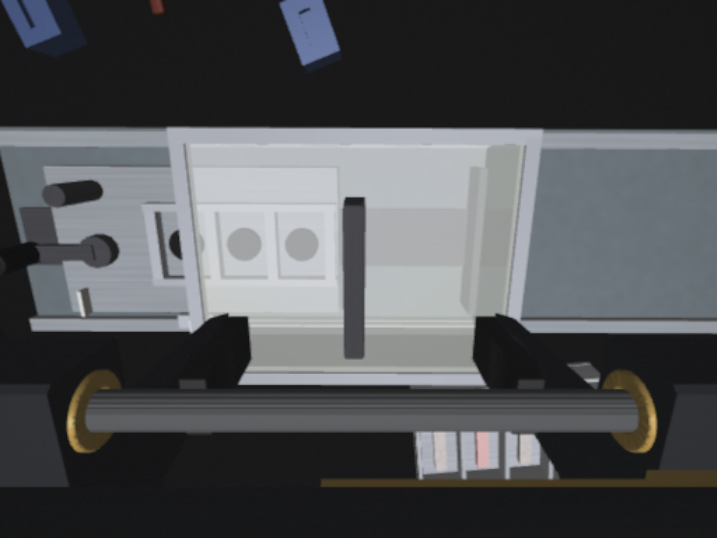

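The wrist view confirms the handle at pixel (353,280), centre (0.606,-0.007), with its top at 0.152. Now I'll descend and grip.

send_rows(rows="0 -.012 .15 0;0 -.012 .29 0;0 -.012 .29 0;0 -.012 .29 0")

```text
clock: 2.15
tool_pos: [0.6014, -0.0037, 0.1318]
eef_rot: [0.047, 0.999, 0.0, -0.003]
contact_force: [0.1, 0.5, 0.1]
opening: 1.003
finger_force: 0.0
```

send_rows(rows="0 0 0 0;0 0 0 0;0 0 0 0;0 0 0 0;0 0 0 0;0 0 0 0", jaw=1, force=20)

```text
clock: 2.65
tool_pos: [0.6042, -0.0066, 0.1342]
eef_rot: [0.049, 0.999, 0.0, 0.001]
contact_force: [-0.5, 0.4, 0.2]
opening: 0.57
finger_force: 0.0
```

```bash
python3 - <<'E'
import numpy as np
from h import sensors
from plan import plan
p=sensors.get_state()['tool_pos']; d=np.array([np.cos(np.radians(84.25)),np.sin(np.radians(84.25)),0])
plan(*(p+.262*d)); print(sensors.get_state()['opening'])
E
```

```text
row: -0.0015 0.8733 0.0002 0.0000  dist mm 262 turn 0.0 rows>=7 yaw 84.35 q7 1.08 t 2.65
0.5704817203104761
```

send_rows(rows="0 0 0 0;0 0 0 0;0 0 0 0;0 0 0 0;0 0 0 0;0 0 0 0;0 0 0 0;0 0 0 0")

```text
clock: 3.32
tool_pos: [0.6037, -0.0067, 0.1333]
eef_rot: [0.049, 0.999, -0.0, -0.0]
contact_force: [0.1, -1.3, -0.9]
opening: 0.134
finger_force: 20.0
```

send_rows(rows="0 .07 0 0;0 .16 0 0;0 .25 0 0;0 .34 0 0;0 .43 0 0;0 .52 0 0;0 .61 0 0;0 .7 0 0;0 .77 0 0;0 .8 0 0")

```text
clock: 4.15
tool_pos: [0.6281, 0.2268, 0.1332]
eef_rot: [0.049, 0.999, -0.006, -0.0]
contact_force: [-3.8, -22.9, 11.7]
opening: 0.134
finger_force: 20.0
```

send_rows(rows="0 .03 0 0;0 .05 0 0;0 .065 0 0;0 .072 0 0;0 .072 0 0")

```text
clock: 4.57
tool_pos: [0.6283, 0.2281, 0.1329]
eef_rot: [0.055, 0.998, -0.02, -0.004]
contact_force: [-10.8, -38.9, 22.9]
opening: 0.17
finger_force: 19.5
```

```bash
python3 - <<'E'
from h import *
p,d,c=snap('side'); P=cloud(c,d)
s=sensors.get_state(); print(s['tool_pos'],s['contact_force'],s['opening'])
E
```

```text
[0.62830024 0.22762788 0.13288496] [-11.11414604 -38.43824586  21.82080709] 0.15978461714676587
```

send_rows(rows="0 -.08 0 0;0 -.1 0 0;0 -.1 0 0;0 -.1 0 0")

```text
clock: 4.95
tool_pos: [0.6279, 0.2234, 0.1332]
eef_rot: [0.05, 0.999, -0.0, 0.001]
contact_force: [4.6, -2.8, -4.0]
opening: 0.133
finger_force: 20.0
```

```bash
python3 - <<'E'
from h import *
s=sensors.get_state(); print(s['tool_pos'],s['contact_force'],s['opening'])
p,d,c=snap('top'); save('top1',p,1.5); np.savez('top1.npz',p=p,d=d)
E
```

```text
[0.62787508 0.22338488 0.13322469] [ 4.60690247 -2.81547421 -4.03443095] 0.13293284079713433
```

View pics/top1.png

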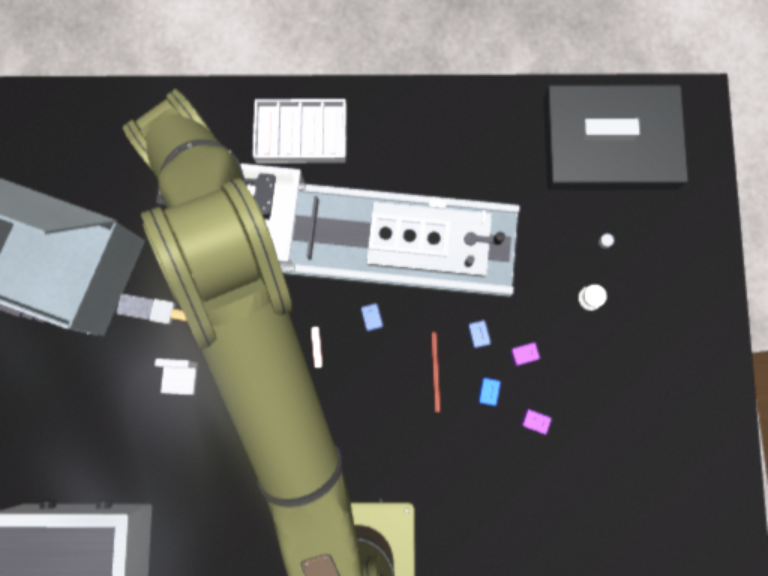

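```bash
python3 - <<'E'
from h import *
p,d,c=snap('side'); cv2.imwrite('pics/side1.png',cv2.cvtColor(cv2.resize(p[30:230,130:360],None,fx=3,fy=3),cv2.COLOR_RGB2BGR))
T=np.load('top0.npz');P=cloud(eyes.calibration('top'),T['d'])
for u,v in((145,240),(138,242),(104,334),(162,140),(175,150),(190,178),(183,258)): print(u,v,P[int(v/1.5),int(u/1.5)].round(3))
E
```

```text
145 240 [ 0.599  0.425 -0.002]
138 242 [0.588 0.424 0.031]
104 334 [0.414 0.491 0.003]
162 140 [0.759 0.358 0.119]
175 150 [0.75  0.345 0.088]
190 178 [ 0.729  0.343 -0.003]
183 258 [0.556 0.337 0.026]
```

View pics/side1.png

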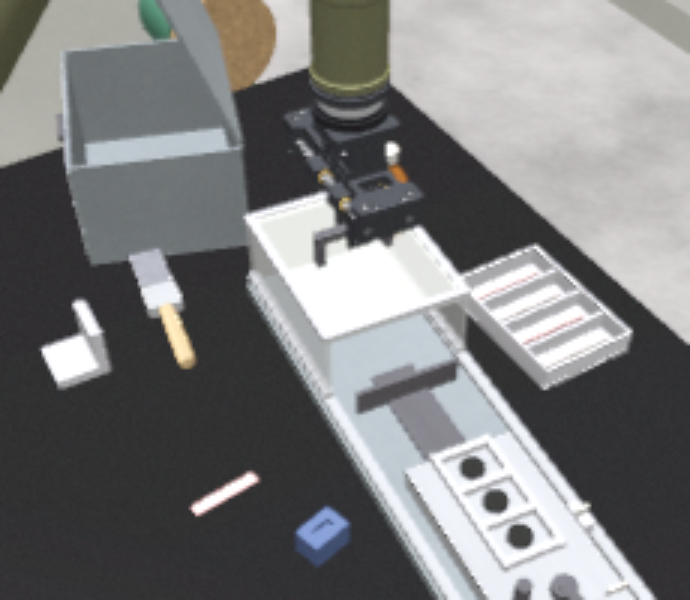

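The side crop shows the hood flush with the bed's +y end, so the guard is fully open against its stop. Release it and go look at the carriage.

send_rows(rows="0 0 0 0;0 0 0 0;0 0 0 0;0 0 0 0;0 0 0 0;0 0 0 0;0 0 0 0", jaw=-1)

```text
clock: 5.63
tool_pos: [0.6264, 0.2243, 0.1334]
eef_rot: [0.049, 0.999, 0.0, -0.0]
contact_force: [0.1, 0.1, -0.7]
opening: 0.641
finger_force: 0.0
```

send_rows(rows="0 0 -.1 0;0 0 -.2 0;0 0 -.3 0;0 0 -.42 0;0 0 -.42 0;0 0 -.42 0")

```text
clock: 6.13
tool_pos: [0.6278, 0.2247, 0.262]
eef_rot: [0.049, 0.999, 0.001, 0.002]
contact_force: [-0.3, -0.1, -0.8]
opening: 0.999
finger_force: 0.0
```

```bash
python3 plan.py .64 .02 .26 84.2;python3 plan.py .64 -.18 .26 84.2
```

```text
row: -0.1078 -0.6751 0.0054 0.0004  dist mm 205 turn 0.1 rows>=5 yaw 84.35 q7 0.86 t 6.1333
row: -0.1734 -1.3385 0.0038 0.0004  dist mm 405 turn 0.1 rows>=10 yaw 84.35 q7 0.86 t 6.1333
```

send_rows(rows="-.087 -.67 0 0;-.087 -.67 0 0;-.087 -.67 0 0;-.087 -.67 0 0;-.087 -.67 0 0")

```text
clock: 6.55
tool_pos: [0.6316, 0.0177, 0.2577]
eef_rot: [0.05, 0.999, -0.001, -0.002]
contact_force: [-0.2, -0.3, -0.5]
opening: 0.998
finger_force: 0.0
```

send_rows(rows="-.087 -.67 0 0;-.087 -.67 0 0;-.087 -.67 0 0;-.087 -.67 0 0;-.087 -.67 0 0;-.087 -.67 0 0;-.087 -.67 0 0;-.087 -.67 0 0")

```text
clock: 7.22
tool_pos: [0.6383, -0.1801, 0.258]
eef_rot: [0.049, 0.999, 0.001, -0.001]
contact_force: [0.1, -0.9, 1.1]
opening: 1.003
finger_force: 0.0
```

```bash
python3 - <<'E'
from h import *
s=sensors.get_state(); print(s['tool_pos'],s['clock'])
p,d,c=snap('wrist'); save('w2',p,1.5); np.savez('w2.npz',p=p,d=d,T=c['world_from_camera'])
E
```

```text
[ 0.63831483 -0.18012236  0.25800826] 7.2167
```

View pics/w2.png

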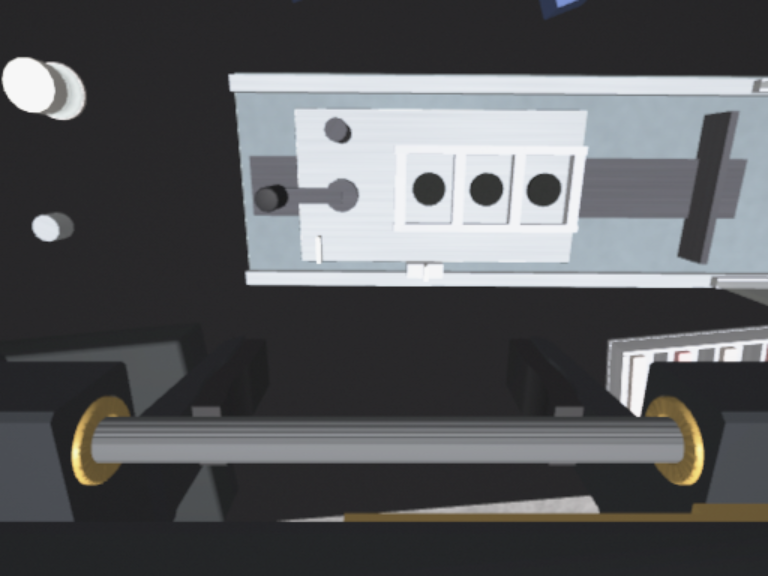

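This view shows the knob at (266,199), pivot (342,195), post top (335,130), pointer fin (319,250), index (426,271) and pads (428,188), (486,189), (544,189).

```bash
python3 - <<'E'
from h import *
W=np.load('w2.npz'); c=eyes.calibration('wrist'); c['world_from_camera']=W['T']; P=cloud(c,W['d']); hsv=cv2.cvtColor(W['p'],cv2.COLOR_RGB2HSV)
th=np.radians(84.25); yb=np.array([np.cos(th),np.sin(th)]); xb=np.array([yb[1],-yb[0]])
o=np.array([.612,-.006])
def bf(p): return ((p[:2]-o)@xb).round(4),((p[:2]-o)@yb).round(4)
for n,u,v in(('knob',266,199),('pivot',342,195),('post',335,130),('pointer',319,255),('index',426,271),('pad0',428,188),('pad1',486,189),('pad2',544,189)):
    p=P[int(v/1.5),int(u/1.5)]; print(n,p.round(4),bf(p))
# clusters by height
def comp(lo,hi,name):
    m=((P[...,2]>lo)&(P[...,2]<hi)&(W['d']>0)).astype(np.uint8); m[230:]=0
    k,l,st,ce=cv2.connectedComponentsWithStats(m)
    for i in range(1,k):
        if st[i,4]>15: a=P[l==i]; print(name,st[i,4],ce[i].round(1)*1.5,a.mean(0).round(4),bf(a.mean(0)),a.min(0).round(3),a.max(0).round(3))
comp(.084,.1,'tops'); comp(.0495,.060,'mid'); comp(.03,.038,'idx')
g=hsv[...,2]<60
m=(g&(np.abs(P[...,2]-.049)<.01)).astype(np.uint8)
k,l,st,ce=cv2.connectedComponentsWithStats(m)
for i in range(1,k):
    if st[i,4]>60: a=P[l==i]; print('pad',st[i,4],ce[i]*1.5,a.mean(0).round(4),bf(a.mean(0)))
E
```

```text
knob [ 0.5839 -0.2601  0.0909] (np.float64(-0.0024), np.float64(-0.2557))
pivot [ 0.5894 -0.2099  0.0557] (np.float64(-0.002), np.float64(-0.2051))
post [ 0.5429 -0.206   0.0875] (np.float64(-0.0487), np.float64(-0.2059))
pointer [ 0.6356 -0.2359  0.053 ] (np.float64(0.0465), np.float64(-0.2264))
index [ 0.6563 -0.1488  0.0561] (np.float64(0.0583), np.float64(-0.1377))
pad0 [ 0.5906 -0.1423  0.0508] (np.float64(-0.0076), np.float64(-0.1377))
pad1 [ 0.5965 -0.0959  0.0494] (np.float64(-0.0064), np.float64(-0.091))
pad2 [ 0.6009 -0.0512  0.0509] (np.float64(-0.0066), np.float64(-0.0461))
tops 196 [335.85 129.  ] [ 0.543  -0.2051  0.0874] (np.float64(-0.0487), np.float64(-0.205)) [ 0.535 -0.213  0.085] [ 0.551 -0.198  0.09 ]
tops 236 [267.45 199.05] [ 0.5849 -0.2591  0.0901] (np.float64(-0.0016), np.float64(-0.2545)) [ 0.577 -0.268  0.084] [ 0.594 -0.251  0.093]
mid 2816 [489.3 188.1] [ 0.5962 -0.0945  0.0544] (np.float64(-0.0069), np.float64(-0.0896)) [ 0.557 -0.172  0.05 ] [ 0.636 -0.019  0.057]
mid 347 [429.3 189. ] [ 0.5919 -0.141   0.0508] (np.float64(-0.0065), np.float64(-0.1363))
[... 1437 characters left out ...]
oat64(0.1288), np.float64(-0.3951)) [ 0.699 -0.477  0.03 ] [ 0.711 -0.368  0.038]
pad 378 [711.75       183.42460317] [0.6116 0.0878 0.0422] (np.float64(-0.0098), np.float64(0.0933))
pad 318 [428.38207547 188.08490566] [ 0.5912 -0.1416  0.0506] (np.float64(-0.0071), np.float64(-0.137))
pad 332 [485.83283133 188.28162651] [ 0.5959 -0.0963  0.0506] (np.float64(-0.007), np.float64(-0.0914))
pad 348 [543.04310345 188.82758621] [ 0.6008 -0.0511  0.0505] (np.float64(-0.0066), np.float64(-0.046))
pad 384 [116.734375  348.8671875] [ 0.7044 -0.4289  0.0437] (np.float64(0.1343), np.float64(-0.4115))
pad 153 [218.45098039 491.47058824] [ 0.8641 -0.3693  0.0443] (np.float64(0.2873), np.float64(-0.3362))
```

```bash
python3 plan.py .5845 -.2593 .15 39
```

```text
row: 0.1535 -0.2845 0.3611 0.1264  dist mm 145 turn 45.5 rows>=7 yaw 84.5 q7 1.46 t 7.2667
```

send_rows(rows=".153 -.284 .36 .126;.153 -.284 .36 .126;.153 -.284 .36 .126;.153 -.284 .36 .126;.153 -.284 .36 .126;.153 -.284 .36 .126;.153 -.284 .36 .126;.153 -.284 .36 .126;.153 -.284 .36 .126;.153 -.284 .36 .126", jaw=0)

```text
clock: 8.1
tool_pos: [0.5853, -0.26, 0.1514]
eef_rot: [0.429, 0.903, 0.0, -0.0]
contact_force: [0.2, 0.8, -0.1]
opening: 0.503
finger_force: 0.0
```

```bash
python3 plan.py .5845 -.2593 .066 39; python3 -c "
from h import *;s=sensors.get_state();print(s['opening'],s['q'])"
```

```text
row: 0.0035 -0.0007 0.2846 0.0005  dist mm 85 turn 0.2 rows>=3 yaw 39.2 q7 0.93 t 8.1
0.5028868684277915 [ 0.40706095  0.81272757 -0.11217886  1.59560551  0.1197436   0.74020333
  0.92526902]
```

send_rows(rows=".003 0 .1 0;.003 0 .2 0;.003 0 .285 0;.003 0 .285 0;.003 0 .285 0")

```text
clock: 8.52
tool_pos: [0.5837, -0.26, 0.0651]
eef_rot: [0.43, 0.903, 0.0, -0.001]
contact_force: [0.0, -0.6, 0.6]
opening: 0.498
finger_force: 0.0
```

send_rows(rows="0 0 0 0;0 0 0 0;0 0 0 0;0 0 0 0;0 0 0 0;0 0 0 0;0 0 0 0", jaw=1, force=25)

```text
clock: 9.1
tool_pos: [0.5852, -0.261, 0.0671]
eef_rot: [0.431, 0.903, 0.0, 0.001]
contact_force: [-1.3, 0.7, 6.4]
opening: 0.195
finger_force: 25.0
```

```bash
python3 - <<'E'
from h import *
from scipy.spatial.transform import Rotation as R
s=sensors.get_state(); M=R.from_quat(s['eef_rot']).as_matrix(); print(s['opening'],s['finger_force'],s['contact_force'],s['tool_pos'])
th=np.radians(84.1)
p0=np.array([.0,0]);
for a in range(0,100,10):
    f=lambda b: .05*np.array([np.cos(b),np.sin(b)])
    d=f(th+np.pi+np.radians(a))-f(th+np.pi); v=M.T@[*d,0]/.3
    print(a,'%.3f %.3f %.3f 0'%tuple(v))
E
```

```text
0.19530403089156365 24.999783765524626 [-1.2657563   0.65201602  6.35165579] [ 0.58521829 -0.26104838  0.06709738]
0 0.000 0.000 0.000 0
10 -0.019 0.022 0.000 0
20 -0.033 0.047 0.000 0
30 -0.043 0.075 0.000 0
40 -0.048 0.103 0.000 0
50 -0.048 0.132 0.000 0
60 -0.043 0.161 0.000 0
70 -0.033 0.188 0.000 0
80 -0.018 0.213 0.000 0
90 0.000 0.236 0.000 0
```

send_rows(rows="-.019 .022 0 0;-.033 .047 0 0;-.043 .075 0 0;-.048 .103 0 0;-.048 .132 0 0;-.043 .161 0 0;-.033 .188 0 0;-.018 .213 0 0;0 .236 0 0;.002 .239 0 0")

```text
clock: 9.93
tool_pos: [0.642, -0.2202, 0.0673]
eef_rot: [0.431, 0.902, -0.002, 0.004]
contact_force: [3.1, -8.4, 1.0]
opening: 0.195
finger_force: 25.0
```

send_rows(rows="0 0 0 0;0 0 0 0;0 0 0 0")

```text
clock: 10.18
tool_pos: [0.642, -0.2201, 0.0672]
eef_rot: [0.431, 0.902, -0.002, 0.004]
contact_force: [4.3, -7.4, 0.0]
opening: 0.193
finger_force: 25.0
```

send_rows(rows="0 0 0 0;0 0 0 0;0 0 0 0;0 0 0 0;0 0 0 0;0 0 0 0", jaw=0)

```text
clock: 10.68
tool_pos: [0.6396, -0.2147, 0.0657]
eef_rot: [0.43, 0.903, 0.0, -0.0]
contact_force: [-0.7, 0.0, 0.4]
opening: 0.499
finger_force: 0.0
```

send_rows(rows="0 0 -.1 0;0 0 -.2 0;0 0 -.3 0;0 0 -.4 0;0 0 -.5 0;0 0 -.63 0;0 0 -.63 0;0 0 -.63 0")

```text
clock: 11.35
tool_pos: [0.6412, -0.2154, 0.2576]
eef_rot: [0.43, 0.903, 0.001, 0.003]
contact_force: [0.4, 0.4, -1.7]
opening: 0.503
finger_force: 0.0
```

```bash
cat > look.py <<'E'
from h import *
import sys
th=np.radians(84.1); yb=np.array([np.cos(th),np.sin(th)]); xb=np.array([yb[1],-yb[0]]); o=np.array([.612,-.006])
def bf(p): q=np.array(p[:2])-o; return np.array([q@xb,q@yb]).round(4)
def wf(x,y): return o+x*xb+y*yb
if __name__=='__main__':
    p,d,c=snap('wrist'); P=cloud(c,d)
    if len(sys.argv)>1: save(sys.argv[1],p,1.5)
    np.savez('last.npz',p=p,d=d,T=c['world_from_camera'])
    B=np.einsum('ijk,kl->ijl',P[...,:2]-o,np.stack([xb,yb],1))
    def comp(lo,hi,name,big=3000):
        m=((P[...,2]>lo)&(P[...,2]<hi)&(d>.2)&(abs(B[...,0])<.08)&(abs(B[...,1]+.12)<.2)).astype(np.uint8); m[215:]=0
        k,l,st,ce=cv2.connectedComponentsWithStats(m)
        for i in range(1,k):
            if 15<st[i,4]<big: a=P[l==i]; print(name,st[i,4],ce[i].round(1)*1.5,a.mean(0).round(4),bf(a.mean(0)),(B[l==i].min(0)).round(3),(B[l==i].max(0)).round(3))
    comp(.084,.1,'tops'); comp(.0495,.060,'mid')
E
python3 plan.py .64 -.16 .258 84
```

```text
row: 0.1460 0.1133 -0.0015 -0.1250  dist mm 55 turn -45.0 rows>=7 yaw 39.0 q7 0.87 t 11.35
```

send_rows(rows=".146 .113 0 -.125;.146 .113 0 -.125;.146 .113 0 -.125;.146 .113 0 -.125;.146 .113 0 -.125;.146 .113 0 -.125;.146 .113 0 -.125;.146 .113 0 -.125;.146 .113 0 -.125")

```text
clock: 12.1
tool_pos: [0.6377, -0.1597, 0.2534]
eef_rot: [0.053, 0.999, 0.0, -0.001]
contact_force: [-0.1, -0.0, 0.2]
opening: 0.501
finger_force: 0.0
```

```bash
python3 look.py; python3 plan.py .5435 -.205 .13 84.1
```

```text
tops 203 [318.6 133.5] [ 0.544  -0.1956  0.0875] [-0.0481 -0.1956] [-0.056 -0.203] [-0.04  -0.188]
tops 211 [311.55 271.05] [ 0.6377 -0.2145  0.09  ] [ 0.047  -0.2048] [ 0.039 -0.213] [ 0.055 -0.197]
mid 2777 [477.3  191.85] [ 0.5975 -0.0843  0.0545] [-0.0064 -0.0794] [-0.039 -0.154] [ 0.027 -0.007]
mid 358 [415.95 192.6 ] [ 0.5928 -0.1314  0.0506] [-0.0062 -0.1267] [-0.018 -0.139] [ 0.006 -0.114]
mid 369 [474.3  192.45] [ 0.5976 -0.0859  0.0508] [-0.0061 -0.081 ] [-0.018 -0.094] [ 0.006 -0.068]
mid 371 [532.8 192.6] [ 0.6026 -0.0402  0.0507] [-0.0058 -0.035 ] [-0.018 -0.048] [ 0.007 -0.022]
mid 667 [325.35 214.35] [ 0.6015 -0.2035  0.0575] [ 0.0098 -0.1975] [-0.014 -0.209] [ 0.049 -0.183]
mid 42 [304.8  250.35] [ 0.6285 -0.2246  0.0538] [ 0.0389 -0.2157] [ 0.032 -0.218] [ 0.046 -0.214]
mid 33 [402.  277.5] [ 0.6589 -0.149   0.0553] [ 0.0614 -0.1374] [ 0.056 -0.139] [ 0.068 -0.136]
row: 0.2960 -0.1837 0.4129 -0.0004  dist mm 162 turn -0.2 rows>=4 yaw 83.94 q7 1.43 t 12.15
```

```bash
python3 plan.py .544 -.1956 .13 84.1
```

```text
row: 0.2976 -0.1524 0.4129 -0.0004  dist mm 159 turn -0.2 rows>=4 yaw 83.94 q7 1.43 t 12.15
```

send_rows(rows=".298 -.152 .1 0;.298 -.152 .2 0;.298 -.152 .3 0;.298 -.152 .413 0;.298 -.152 .413 0;.298 -.152 .413 0")

```text
clock: 12.65
tool_pos: [0.5427, -0.1954, 0.1286]
eef_rot: [0.053, 0.999, 0.001, -0.003]
contact_force: [1.2, -0.0, 0.3]
opening: 0.501
finger_force: 0.0
```

```bash
python3 plan.py .544 -.1956 .062 84.1
```

```text
row: -0.0056 -0.0005 0.2221 -0.0004  dist mm 67 turn -0.1 rows>=2 yaw 83.97 q7 1.41 t 12.65
```

send_rows(rows="-.002 0 .1 0;-.002 0 .18 0;-.002 0 .222 0;-.002 0 .222 0;-.002 0 .222 0")

```text
clock: 13.07
tool_pos: [0.547, -0.1954, 0.0654]
eef_rot: [0.052, 0.999, -0.0, 0.001]
contact_force: [-0.4, 0.0, 0.3]
opening: 0.497
finger_force: 0.0
```

send_rows(rows="0 0 0 0;0 0 0 0;0 0 0 0;0 0 0 0;0 0 0 0;0 0 0 0;0 0 0 0;0 0 0 0", jaw=1, force=30)

```text
clock: 13.73
tool_pos: [0.5458, -0.1972, 0.0652]
eef_rot: [0.053, 0.999, -0.001, 0.001]
contact_force: [-0.9, -1.9, 6.4]
opening: 0.17
finger_force: 30.0
```

```bash
python3 - <<'E'
from look import *
from plan import plan
s=sensors.get_state(); print(s['opening'],s['finger_force'],s['contact_force'],s['tool_pos'])
plan(*(s['tool_pos']+.0783*np.array([*yb,0])))
E
```

```text
0.1698051763464485 29.997868984937668 [-0.89065764 -1.94719536  6.37553618] [ 0.54583741 -0.19715752  0.06520586]
row: 0.0007 0.2610 -0.0004 0.0000  dist mm 78 turn 0.0 rows>=2 yaw 83.95 q7 1.37 t 13.7333
```

send_rows(rows="0 .02 0 0;0 .05 0 0;0 .08 0 0;0 .11 0 0;0 .14 0 0;0 .17 0 0;0 .2 0 0;0 .23 0 0;0 .255 0 0;0 .265 0 0")

```text
clock: 14.57
tool_pos: [0.5536, -0.1226, 0.0652]
eef_rot: [0.054, 0.999, -0.004, 0.0]
contact_force: [-0.9, -13.6, 5.8]
opening: 0.171
finger_force: 30.0
```

send_rows(rows="0 0 0 0;0 0 0 0;0 0 0 0;0 0 0 0")

```text
clock: 14.9
tool_pos: [0.5537, -0.1219, 0.0652]
eef_rot: [0.054, 0.999, -0.003, 0.0]
contact_force: [-0.4, -9.4, 5.7]
opening: 0.171
finger_force: 30.0
```

```bash
python3 look.py w3
```

View pics/w3.png

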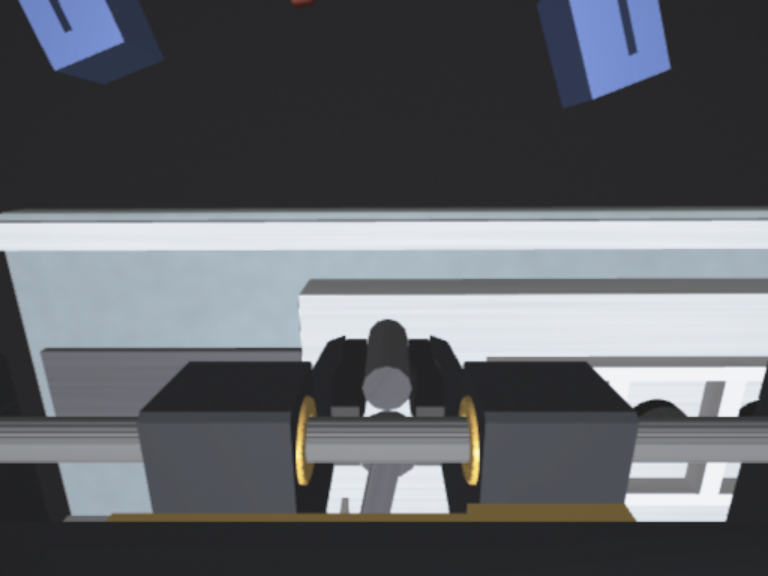

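The post is held at (388,370), but the pointer is hidden. Release, rise and measure.

send_rows(rows="0 0 0 0;0 0 0 0;0 0 0 0;0 0 0 0;0 0 0 0;0 0 0 0", jaw=0)

```text
clock: 15.45
tool_pos: [0.5536, -0.1161, 0.0642]
eef_rot: [0.052, 0.999, 0.0, -0.0]
contact_force: [-0.2, -0.1, -0.4]
opening: 0.498
finger_force: 0.0
```

send_rows(rows="0 0 -.1 0;0 0 -.2 0;0 0 -.3 0;-.1 0 -.4 0;-.2 0 -.5 0;-.3 0 -.64 0;-.3 0 -.64 0;-.3 0 -.64 0;-.3 0 -.64 0;-.3 0 -.64 0")

```text
clock: 16.28
tool_pos: [0.6411, -0.126, 0.2545]
eef_rot: [0.052, 0.999, 0.0, -0.002]
contact_force: [-0.2, -0.6, -0.6]
opening: 0.501
finger_force: 0.0
```

```bash
python3 look.py
```

```text
tops 196 [380.55 134.1 ] [ 0.5519 -0.1206  0.0875] [-0.048  -0.1201] [-0.055 -0.128] [-0.041 -0.113]
tops 204 [368.4 270.9] [ 0.6455 -0.1398  0.0901] [ 0.0471 -0.1296] [ 0.039 -0.138] [ 0.056 -0.121]
mid 362 [468.9  193.35] [ 0.6009 -0.0565  0.0508] [-0.0059 -0.0514] [-0.018 -0.064] [ 0.007 -0.039]
mid 366 [527.4 193.2] [ 0.6056 -0.0107  0.0507] [-0.0059 -0.0054] [-0.018 -0.018] [0.007 0.007]
mid 384 [585.6 193.2] [0.6104 0.0348 0.0507] [-0.0058  0.0404] [-0.018  0.027] [0.007 0.054]
mid 626 [378.9 213.9] [ 0.6087 -0.1285  0.0577] [ 0.0093 -0.1222] [-0.013 -0.134] [ 0.042 -0.108]
mid 51 [356.85 253.65] [ 0.6389 -0.1498  0.0542] [ 0.0415 -0.1403] [ 0.032 -0.142] [ 0.054 -0.139]
```

The pointer is at -0.140 and the index at -0.1375, so it needs about 2.9 mm more. Re-grip the post and nudge it.

```bash
python3 plan.py .552 -.1206 .13 84.1; python3 plan.py .552 -.1206 .064 84.1
```

```text
row: 0.2950 -0.0127 0.4160 -0.0002  dist mm 153 turn -0.1 rows>=4 yaw 84.03 q7 1.39 t 16.3333
row: 0.2939 -0.0127 0.6360 -0.0002  dist mm 210 turn -0.1 rows>=6 yaw 84.03 q7 1.39 t 16.3333
```

send_rows(rows=".294 -.013 .1 0;.294 -.013 .2 0;.294 -.013 .3 0;.294 -.013 .38 0;.294 -.013 .38 0;.294 -.013 .46 0;.294 -.013 .54 0;.294 -.013 .636 0;.294 -.013 .636 0;.294 -.013 .636 0")

```text
clock: 17.17
tool_pos: [0.5547, -0.1206, 0.0655]
eef_rot: [0.052, 0.999, 0.0, -0.001]
contact_force: [0.7, 0.2, 0.4]
opening: 0.501
finger_force: 0.0
```

send_rows(rows="0 0 0 0;0 0 0 0;0 0 0 0;0 0 0 0;0 0 0 0;0 0 0 0;0 0 0 0;0 0 0 0;0 0 0 0", jaw=1)

```text
clock: 17.92
tool_pos: [0.5558, -0.1222, 0.0668]
eef_rot: [0.053, 0.999, -0.001, 0.001]
contact_force: [-1.0, -2.6, 6.8]
opening: 0.17
finger_force: 30.0
```

send_rows(rows="0 .01 0 0;0 .02 0 0;0 .025 0 0;0 .025 0 0;0 .025 0 0")

```text
clock: 18.33
tool_pos: [0.5559, -0.1202, 0.0668]
eef_rot: [0.055, 0.998, -0.004, 0.001]
contact_force: [-0.7, -11.2, 6.0]
opening: 0.171
finger_force: 30.0
```

```bash
python3 -c "
from look import *;s=sensors.get_state();print(s['tool_pos'],bf(s['tool_pos']),s['contact_force'])"
```

```text
[ 0.55592738 -0.12019431  0.06678773] [-0.044  -0.1194] [ -0.71543605 -11.15443686   6.00339448]
```

send_rows(rows="0 .005 0 0;0 .007 0 0;0 .007 0 0")

```text
clock: 18.58
tool_pos: [0.5561, -0.1186, 0.0668]
eef_rot: [0.055, 0.998, -0.004, 0.0]
contact_force: [0.2, -13.0, 5.4]
opening: 0.169
finger_force: 30.0
```

send_rows(rows="0 0 0 0;0 0 0 0;0 0 0 0;0 0 0 0;0 0 0 0;0 0 0 0", jaw=0)

```text
clock: 19.08
tool_pos: [0.556, -0.1105, 0.0655]
eef_rot: [0.052, 0.999, 0.0, -0.0]
contact_force: [-0.4, 0.1, -0.1]
opening: 0.501
finger_force: 0.0
```

send_rows(rows="0 0 -.1 0;0 0 -.2 0;0 0 -.3 0;-.1 0 -.4 0;-.2 0 -.5 0;-.3 .1 -.64 0;-.3 .1 -.64 0;-.3 .1 -.64 0;-.3 .1 -.64 0;-.3 .1 -.64 0")

```text
clock: 19.92
tool_pos: [0.6467, -0.0918, 0.2558]
eef_rot: [0.052, 0.999, -0.001, -0.002]
contact_force: [-1.1, 0.1, -0.5]
opening: 0.497
finger_force: 0.0
```

```bash
sed -i 's/m\[215:\]=0/m[235:]=0/' look.py; python3 look.py w4
```

```text
tops 195 [335.25 131.25] [ 0.5523 -0.117   0.0874] [-0.048  -0.1166] [-0.055 -0.124] [-0.041 -0.109]
tops 209 [327.   268.05] [ 0.6461 -0.1359  0.09  ] [ 0.0472 -0.1257] [ 0.039 -0.135] [ 0.056 -0.117]
mid 2947 [491.4  189.15] [ 0.6054 -0.0055  0.0544] [-0.0066 -0.0001] [-0.039 -0.076] [0.027 0.073]
mid 360 [429.75 190.5 ] [ 0.6012 -0.0529  0.0507] [-0.0059 -0.0477] [-0.019 -0.06 ] [ 0.007 -0.035]
mid 372 [487.8 190.5] [ 0.606  -0.0074  0.0507] [-0.0058 -0.002 ] [-0.018 -0.014] [0.007 0.011]
mid 373 [546.15 190.35] [0.6108 0.0383 0.0507] [-0.0058  0.044 ] [-0.018  0.031] [0.007 0.057]
mid 642 [339.9  211.35] [ 0.6093 -0.1248  0.0575] [ 0.0095 -0.1184] [-0.013 -0.13 ] [ 0.045 -0.104]
mid 40 [319.2 247.8] [ 0.6367 -0.1458  0.0538] [ 0.039  -0.1365] [ 0.032 -0.138] [ 0.048 -0.135]
```

View pics/w4.png

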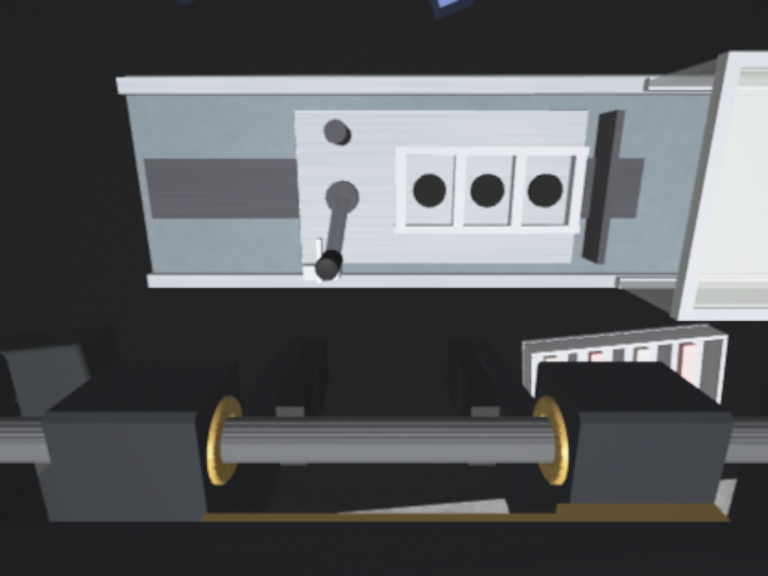

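Pointer and index now line up within about 1 mm: fin (319,248), index under the knob at (327,268). Now I'll clamp.

```bash
python3 plan.py .6461 -.1359 .15 39
```

```text
row: -0.0158 -0.1443 0.3522 0.1249  dist mm 114 turn 44.9 rows>=7 yaw 83.95 q7 1.34 t 19.9667
```

send_rows(rows="-.016 -.144 .1 .125;-.016 -.144 .2 .125;-.016 -.144 .35 .125;-.016 -.144 .35 .125;-.016 -.144 .35 .125;-.016 -.144 .35 .125;-.016 -.144 .35 .125;-.016 -.144 .35 .125;-.016 -.144 .35 .125")

```text
clock: 20.72
tool_pos: [0.6475, -0.1351, 0.1515]
eef_rot: [0.43, 0.903, -0.001, -0.001]
contact_force: [-0.1, -0.1, 0.5]
opening: 0.498
finger_force: 0.0
```

```bash
python3 plan.py .6461 -.1359 .067 39
```

```text
row: 0.0005 -0.0044 0.2818 0.0001  dist mm 85 turn 0.0 rows>=3 yaw 39.03 q7 0.76 t 20.7167
```

send_rows(rows=".002 -.004 .1 0;.002 -.004 .2 0;.002 -.004 .28 0;.002 -.004 .28 0;.002 -.004 .28 0")

```text
clock: 21.13
tool_pos: [0.6462, -0.1349, 0.0674]
eef_rot: [0.43, 0.903, -0.0, -0.002]
contact_force: [0.1, -0.7, 0.0]
opening: 0.503
finger_force: 0.0
```

send_rows(rows="0 0 0 0;0 0 0 0;0 0 0 0;0 0 0 0;0 0 0 0;0 0 0 0;0 0 0 0;0 0 0 0", jaw=1, force=15)

```text
clock: 21.8
tool_pos: [0.6473, -0.1355, 0.0698]
eef_rot: [0.431, 0.902, -0.001, 0.0]
contact_force: [-3.8, -1.1, 6.9]
opening: 0.196
finger_force: 15.0
```

```bash
python3 - <<'E'
from look import *
from scipy.spatial.transform import Rotation as R
s=sensors.get_state(); M=R.from_quat(s['eef_rot']).as_matrix(); print(s['opening'],s['contact_force'],bf(s['tool_pos']))
f=lambda b: .05*(np.cos(np.radians(b))*xb+np.sin(np.radians(b))*yb)
for a in range(-11,-96,-9):
    d=f(a)-f(-11); v=M.T@[*d,0]/.3
    print(a,'%.3f %.3f %.3f 0'%tuple(v),end='; ')
E
```

```text
0.19597519515370226 [-3.78932467 -1.0984165   6.87721154] [ 0.0484 -0.1252]
-11 0.000 0.000 0.000 0; -20 -0.013 -0.023 0.000 0; -29 -0.022 -0.047 0.000 0; -38 -0.027 -0.073 0.000 0; -47 -0.029 -0.099 0.000 0; -56 -0.026 -0.125 0.000 0; -65 -0.019 -0.150 0.000 0; -74 -0.008 -0.174 0.000 0; -83 0.006 -0.196 0.000 0; -92 0.024 -0.215 0.000 0;
```

send_rows(rows="-.013 -.023 0 0;-.022 -.047 0 0;-.027 -.073 0 0;-.029 -.099 0 0;-.026 -.125 0 0;-.019 -.15 0 0;-.008 -.174 0 0;.006 -.196 0 0;.024 -.215 0 0;.03 -.22 0 0")

```text
clock: 22.63
tool_pos: [0.5949, -0.1709, 0.0702]
eef_rot: [0.431, 0.902, 0.001, 0.005]
contact_force: [6.2, -2.4, -1.5]
opening: 0.197
finger_force: 15.0
```

send_rows(rows="0 0 0 0;0 0 0 0;0 0 0 0")

```text
clock: 22.88
tool_pos: [0.5945, -0.1708, 0.0701]
eef_rot: [0.431, 0.902, 0.001, 0.004]
contact_force: [4.2, -2.7, 2.1]
opening: 0.195
finger_force: 15.0
```

```bash
python3 -c "
from look import *;s=sensors.get_state();print(s['tool_pos'],bf(s['tool_pos']),s['contact_force'])"
```

```text
[ 0.5944863  -0.17080676  0.07008494] [-0.0005 -0.1657] [ 4.16524038 -2.6574548   2.14019958]
```

send_rows(rows="0 0 0 0;0 0 0 0;0 0 0 0;0 0 0 0;0 0 0 0;0 0 0 0", jaw=0)

```text
clock: 23.38
tool_pos: [0.5904, -0.169, 0.0684]
eef_rot: [0.43, 0.903, -0.0, -0.0]
contact_force: [-0.7, 0.0, -0.2]
opening: 0.498
finger_force: 0.0
```

send_rows(rows="0 0 -.1 0;0 0 -.2 0;0 0 -.3 0;0 0 -.4 0;0 0 -.5 0;0 0 -.62 0;0 0 -.62 0;0 0 -.62 0")

```text
clock: 24.05
tool_pos: [0.5919, -0.1694, 0.2568]
eef_rot: [0.431, 0.903, 0.001, 0.002]
contact_force: [-0.5, 0.9, 0.3]
opening: 0.499
finger_force: 0.0
```

```bash
python3 plan.py .645 -.12 .256 84.1
```

```text
row: 0.0167 0.2411 0.0035 -0.1253  dist mm 73 turn -45.1 rows>=7 yaw 39.0 q7 0.82 t 24.05
```

send_rows(rows=".017 .241 0 -.125;.017 .241 0 -.125;.017 .241 0 -.125;.017 .241 0 -.125;.017 .241 0 -.125;.017 .241 0 -.125;.017 .241 0 -.125;.017 .241 0 -.125;.017 .241 0 -.125", jaw=-1)

```text
clock: 24.8
tool_pos: [0.6429, -0.1197, 0.2531]
eef_rot: [0.053, 0.999, 0.0, -0.001]
contact_force: [-0.4, -0.1, 0.3]
opening: 1.001
finger_force: 0.0
```

```bash
python3 look.py
python3 - <<'E'
from look import *
# inserts from top view with rays + depth for height
for n in('top','side'):
    p,d,c=snap(n); P=cloud(c,d); hsv=cv2.cvtColor(p,cv2.COLOR_RGB2HSV)
    m=cv2.inRange(hsv,(107,50,60),(116,125,255)); k,l,st,ce=cv2.connectedComponentsWithStats(m)
    for i in range(1,k):
        if st[i,4]>60: q=(l==i)&(P[...,2]<.1)&(d>0); print(n,st[i,4],ce[i].round(1),P[q].mean(0).round(4),np.median(hsv[l==i],0))
E
```

```text
tops 197 [375.6  131.85] [ 0.5523 -0.1171  0.0876] [-0.0479 -0.1166] [-0.055 -0.124] [-0.04  -0.109]
tops 236 [305.7  205.65] [ 0.5958 -0.1713  0.0901] [ 0.0009 -0.1661] [-0.007 -0.174] [ 0.009 -0.158]
mid 2978 [528.3  190.95] [ 0.6063 -0.0051  0.0544] [-0.0058  0.0003] [-0.039 -0.076] [0.028 0.073]
mid 361 [465.3 191.4] [ 0.6013 -0.0529  0.0507] [-0.0058 -0.0478] [-0.018 -0.06 ] [ 0.006 -0.035]
mid 374 [523.8  190.95] [ 0.6058 -0.0074  0.0508] [-0.0061 -0.002 ] [-0.018 -0.015] [0.006 0.011]
mid 370 [582.6  190.95] [0.6107 0.0383 0.0507] [-0.0058  0.044 ] [-0.018  0.031] [0.007 0.057]
mid 663 [362.25 199.2 ] [ 0.5981 -0.1334  0.0577] [-0.0007 -0.1282] [-0.014 -0.162] [ 0.011 -0.104]
mid 77 [352.8  260.55] [ 0.6459 -0.1473  0.0548] [ 0.0482 -0.137 ] [ 0.032 -0.139] [ 0.067 -0.136]
top 231 [247.5 211. ] [ 0.4438 -0.0248  0.0212] [111.  83. 237.]
side 267 [237. 208.] [ 0.4429 -0.0272  0.0195] [111.  94. 146.]
side 314 [265.3 267.2] [ 0.4101 -0.2299  0.0215] [111.  89. 185.]
```

Clamped: pointer and index fins are merged, and the lever is at about 0.05 rad. Next, look at the inserts with the wrist camera.

```bash
python3 plan.py .50 -.12 .28 84.1
```

```text
row: 0.4754 -0.0516 -0.0861 -0.0004  dist mm 146 turn -0.1 rows>=4 yaw 83.96 q7 1.38 t 24.95
```

send_rows(rows=".475 -.052 -.086 0;.475 -.052 -.086 0;.475 -.052 -.086 0;.475 -.052 -.086 0;.475 -.052 -.086 0;.475 -.052 -.086 0")

```text
clock: 25.45
tool_pos: [0.5001, -0.1206, 0.2811]
eef_rot: [0.053, 0.999, -0.0, 0.001]
contact_force: [0.7, -0.5, -0.2]
opening: 1.003
finger_force: 0.0
```

```bash
cat > ins.py <<'E'
from h import *
import sys
p,d,c=snap('wrist'); P=cloud(c,d); hsv=cv2.cvtColor(p,cv2.COLOR_RGB2HSV)
if len(sys.argv)>1: save(sys.argv[1],p,1.5)
m=(cv2.inRange(hsv,(104,40,30),(120,135,255))>0)&(d>.1)&(P[...,2]<.1); 
k,l,st,ce=cv2.connectedComponentsWithStats(m.astype(np.uint8))
for i in range(1,k):
    if st[i,4]<300: continue
    q=(l==i); zt=np.percentile(P[q][:,2],75); a=P[q&(P[...,2]>zt-.003)]
    (x,y),(w,h),an=cv2.minAreaRect((a[:,:2]*1000).astype(np.float32))
    if w<h: an+=90; w,h=h,w
    print(st[i,4],ce[i].round(1)*1.5,'ztop %.4f'%zt,'ctr %.1f %.1f size %.1f %.1f long-axis %.1f'%(x,y,w,h,an),np.median(hsv[q],0))
E
python3 ins.py w5
```

```text
1084 [258.15 152.1 ] ztop 0.0297 ctr 411.7 -225.8 size 44.1 30.7 long-axis 13.1 [110.  81. 233.]
1012 [486.3  165.75] ztop 0.0299 ctr 444.1 -23.7 size 44.0 30.5 long-axis 14.2 [111.  93. 223.]
```

View pics/w5.png

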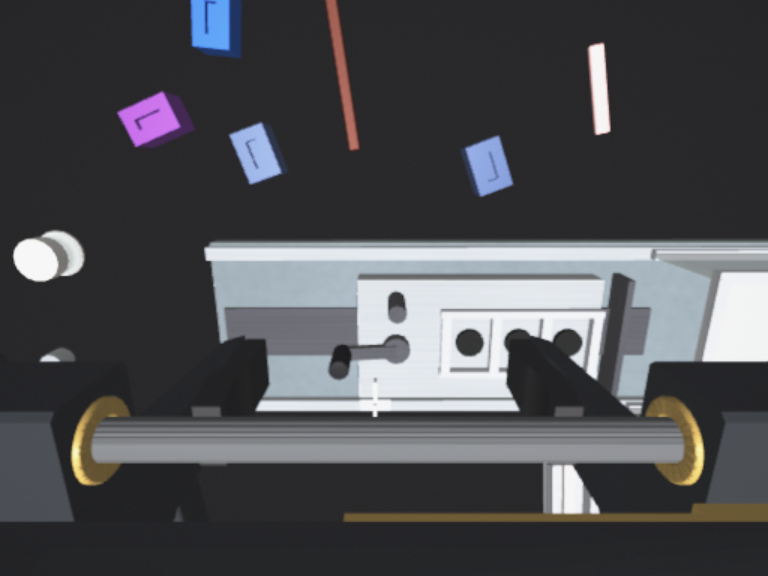

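Slate inserts: B at (258,152), centre (0.412,-0.226), long axis 13°; A at (486,166), centre (0.444,-0.024), long axis 14°. Both tops are at 0.030 and the sizes match. I'll pick A first.

```bash
python3 plan.py .4441 -.0237 .12 14.2
```

```text
row: 0.2242 0.3005 0.5357 0.1938  dist mm 196 turn 69.8 rows>=10 yaw 83.98 q7 1.39 t 25.5
```

send_rows(rows=".224 .3 .1 .194;.224 .3 .2 .194;.224 .3 .3 .194;.224 .3 .4 .194;.224 .3 .5 .194;.224 .3 .535 .194;.224 .3 .535 .194;.224 .3 .535 .194;.224 .3 .535 .194;.224 .3 .535 .194", jaw=-0.7)

```text
clock: 26.33
tool_pos: [0.4449, -0.023, 0.1189]
eef_rot: [0.616, 0.787, 0.0, 0.0]
contact_force: [-0.3, 0.4, 0.4]
opening: 0.85
finger_force: 0.0
```

send_rows(rows="0 0 0 0;0 0 0 0")

```text
clock: 26.5
tool_pos: [0.4443, -0.0233, 0.1193]
eef_rot: [0.613, 0.79, 0.0, 0.0]
contact_force: [-0.7, 0.7, 0.0]
opening: 0.849
finger_force: 0.0
```

```bash
python3 ins.py; python3 plan.py .4441 -.0237 .012 14.2
```

```text
2262 [385.5  287.85] ztop 0.0297 ctr 444.0 -24.4 size 43.9 30.5 long-axis 14.7 [111.  86. 230.]
463 [272.4  512.55] ztop 0.0105 ctr 407.0 -212.1 size 40.5 3.4 long-axis 12.9 [112. 101.  76.]
row: -0.0010 -0.0000 0.3582 0.0005  dist mm 107 turn 0.2 rows>=3 yaw 14.36 q7 0.31 t 26.55
```

send_rows(rows="0 0 .1 0;0 0 .2 0;0 0 .28 0;0 0 .33 0;0 0 .356 0;0 0 .356 0;0 0 .356 0")

```text
clock: 27.13
tool_pos: [0.4497, -0.0235, 0.0196]
eef_rot: [0.614, 0.79, -0.003, -0.007]
contact_force: [0.1, 0.5, 0.5]
opening: 0.849
finger_force: 0.0
```

send_rows(rows="0 0 0 0;0 0 0 0;0 0 0 0;0 0 0 0;0 0 0 0;0 0 0 0;0 0 0 0;0 0 0 0", jaw=1, force=35)

```text
clock: 27.8
tool_pos: [0.4483, -0.0238, 0.0205]
eef_rot: [0.615, 0.789, -0.004, -0.007]
contact_force: [-3.8, -0.9, 1.3]
opening: 0.494
finger_force: 35.0
```

send_rows(rows="0 0 -.1 0;0 0 -.2 0;0 0 -.3 0;0 0 -.4 0;0 0 -.4 0;0 0 -.4 0")

```text
clock: 28.3
tool_pos: [0.4526, -0.0237, 0.1413]
eef_rot: [0.614, 0.789, -0.003, -0.004]
contact_force: [-0.6, -0.2, -2.8]
opening: 0.488
finger_force: 35.0
```

```bash
python3 - <<'E'
from look import *
from plan import plan
for n,y in((0,-.0478),(1,-.002),(2,.044)): w=wf(-.0059,y); print(n,w); 
plan(*wf(-.0059,.044),.135,-5.9)
E
```

```text
0 [ 0.60121777 -0.05294032]
1 [ 0.60592567 -0.00738293]
2 [0.61065412 0.0383734 ]
row: 0.0709 0.5616 0.0159 0.0560  dist mm 170 turn 20.1 rows>=5 yaw 14.24 q7 0.91 t 28.3
```

```bash
python3 plan.py .6059 -.0074 .135 -5.9
```

```text
row: -0.0731 0.5087 0.0159 0.0560  dist mm 154 turn 20.1 rows>=4 yaw 14.24 q7 0.91 t 28.3
```

send_rows(rows="-.018 .12 .016 .02;-.036 .24 .016 .04;-.055 .37 .016 .056;-.073 .5 .016 .056;-.073 .507 .016 .056;-.073 .507 .016 .056;-.073 .507 .016 .056;-.073 .507 .016 .056")

```text
clock: 28.97
tool_pos: [0.6013, -0.0084, 0.1319]
eef_rot: [0.744, 0.669, -0.006, -0.007]
contact_force: [-0.2, -0.9, -2.8]
opening: 0.498
finger_force: 35.0
```

```bash
python3 - <<'E'
from look import *
from plan import plan
plan(.6059,-.0074,.085,-5.9); print(sensors.get_state()['opening'])
p,d,c=snap('wrist'); save('w6',p,1.5); np.savez('w6.npz',p=p,d=d,T=c['world_from_camera'])
E
```

```text
row: 0.0048 0.0177 0.1560 -0.0005  dist mm 47 turn -0.2 rows>=2 yaw -6.08 q7 0.49 t 28.9667
0.4978706485872179
```

View pics/w6.png

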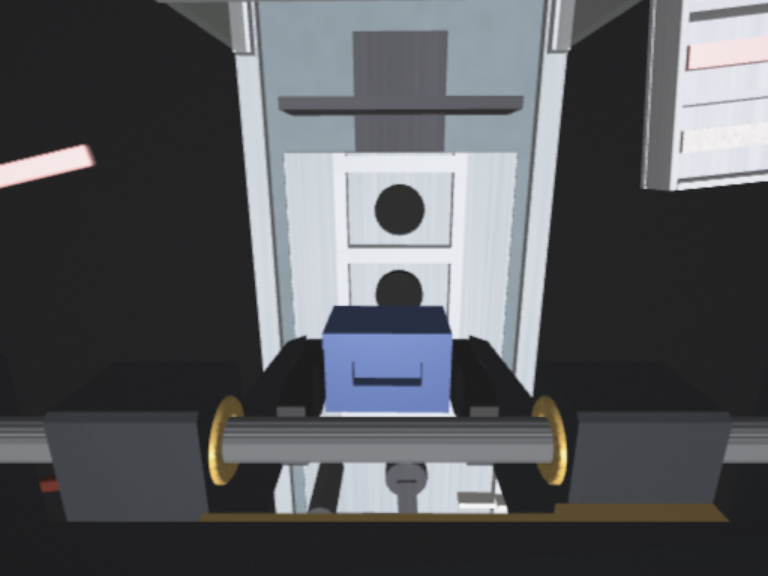

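The insert is square in the grip at (387,370), and pockets 1 and 2 are free at (399,290) and (399,210). Check its offset from the TCP, then lower it.

```bash
python3 - <<'E'
from look import *
W=np.load('w6.npz'); c=eyes.calibration('wrist'); c['world_from_camera']=W['T']; P=cloud(c,W['d']); hsv=cv2.cvtColor(W['p'],cv2.COLOR_RGB2HSV)
m=(cv2.inRange(hsv,(104,40,120),(120,160,255))>0)&(W['d']>0); q=m&(P[...,2]>.1); a=P[q]; zt=np.percentile(a[:,2],80); a=a[a[:,2]>zt-.004]
print(len(a),zt,a[:,2].min(),cv2.minAreaRect((a[:,:2]*1000).astype(np.float32)))
X=np.c_[a[:,:2]-a[:,:2].mean(0),np.ones(len(a))]; print('slopes',np.linalg.lstsq(X,a[:,2],rcond=None)[0])
s=sensors.get_state(); print(s['tool_pos'])
E
```

```text
3777 0.14130437681696426 0.1374643351010805 ((600.9138793945312, -7.875648498535156), (31.028141021728516, 44.48088836669922), 84.53292846679688)
slopes [-0.00859948 -0.00377235  0.14085663]
[ 0.6016097  -0.00842082  0.13241835]
```

send_rows(rows=".003 .017 .04 0;.003 .017 .08 0;.003 .017 .12 0;.003 .017 .15 0;.003 .017 .17 0;.003 .017 .185 0;.003 .017 .185 0;.003 .017 .185 0")

```text
clock: 29.68
tool_pos: [0.608, -0.0077, 0.0777]
eef_rot: [0.743, 0.669, -0.005, -0.006]
contact_force: [1.5, 0.4, -3.1]
opening: 0.492
finger_force: 35.0
```

send_rows(rows="0 0 .01 0;0 0 .02 0;0 0 .03 0;0 0 .04 0;0 0 .05 0;0 0 .055 0;0 0 .055 0")

```text
clock: 30.27
tool_pos: [0.6085, -0.0077, 0.0654]
eef_rot: [0.743, 0.669, -0.003, -0.005]
contact_force: [-6.9, 2.2, 26.7]
opening: 0.491
finger_force: 34.9
```

send_rows(rows="0 0 -.02 0;0 0 -.03 0;0 0 -.03 0;0 0 -.03 0;0 0 -.03 0;0 0 -.03 0;0 0 -.03 0", jaw=-0.3)

```text
clock: 30.85
tool_pos: [0.6077, -0.0076, 0.0699]
eef_rot: [0.743, 0.669, -0.005, -0.006]
contact_force: [-0.0, 1.4, -1.1]
opening: 0.652
finger_force: 0.0
```

send_rows(rows="0 0 -.1 0;0 0 -.2 0;0 0 -.3 0;0 0 -.4 0;0 0 -.5 0;0 0 -.6 0;0 0 -.63 0;0 0 -.63 0;0 0 -.63 0")

```text
clock: 31.6
tool_pos: [0.6103, -0.0076, 0.2586]
eef_rot: [0.743, 0.669, -0.005, -0.006]
contact_force: [-1.0, -0.5, -0.0]
opening: 0.646
finger_force: 0.0
```

```bash
python3 ins.py; python3 plan.py .50 -.12 .28 ; python3 plan.py .4117 -.2258 .14 13.1; python3 -c "
from h import *
print(sensors.get_state()['q'])"
```

```text
1117 [388.5  253.65] ztop 0.0749 ctr 608.5 -7.1 size 43.4 29.4 long-axis 174.7 [112.  88. 214.]
row: -0.4115 -0.3259 -0.0692 0.0000  dist mm 159 turn 0.0 rows>=4 yaw -5.99 q7 0.37 t 31.65
row: -0.7934 -0.5737 0.4015 -0.0530  dist mm 317 turn -19.1 rows>=8 yaw -5.99 q7 0.37 t 31.65
[-0.4457329   0.76391436  0.74626581  1.6016016  -0.58043761  1.02881752
  0.37393575]
```

A is home: top at 0.0749, 2.5 mm off centre. Now B.

send_rows(rows="-.793 -.574 .1 -.053;-.793 -.574 .1 -.053;-.793 -.574 .1 -.053;-.793 -.574 .1 -.053;-.793 -.574 .2 -.053;-.793 -.574 .3 -.053;-.793 -.574 .4 -.053;-.793 -.574 .4 -.053;-.793 -.574 .4 -.053;-.793 -.574 .4 -.053", jaw=-0.7)

```text
clock: 32.48
tool_pos: [0.4095, -0.2265, 0.1395]
eef_rot: [0.624, 0.782, -0.004, -0.01]
contact_force: [1.2, -0.0, 0.4]
opening: 0.846
finger_force: 0.0
```

send_rows(rows="0 0 0 0;0 0 0 0")

```text
clock: 32.65
tool_pos: [0.4142, -0.2251, 0.1419]
eef_rot: [0.621, 0.784, -0.003, -0.006]
contact_force: [-0.6, 0.4, 0.5]
opening: 0.851
finger_force: 0.0
```

```bash
python3 ins.py; python3 plan.py .4117 -.2258 .014 13.1
```

```text
1908 [384.9  279.15] ztop 0.0297 ctr 411.8 -226.7 size 44.2 30.3 long-axis 12.5 [110.  80. 235.]
row: -0.0022 -0.0043 0.4273 0.0005  dist mm 128 turn 0.2 rows>=4 yaw 13.27 q7 1.28 t 32.7
```

send_rows(rows=".002 -.005 .1 0;.002 -.005 .2 0;.002 -.005 .3 0;.002 -.005 .37 0;.002 -.005 .41 0;.002 -.005 .427 0;.002 -.005 .427 0;.002 -.005 .427 0")

```text
clock: 33.37
tool_pos: [0.4103, -0.2255, 0.0143]
eef_rot: [0.621, 0.783, -0.004, -0.006]
contact_force: [0.1, 0.5, 0.1]
opening: 0.85
finger_force: 0.0
```

send_rows(rows="0 0 0 0;0 0 0 0;0 0 0 0;0 0 0 0;0 0 0 0;0 0 0 0;0 0 0 0;0 0 0 0", jaw=1)

```text
clock: 34.03
tool_pos: [0.4101, -0.2258, 0.014]
eef_rot: [0.622, 0.783, -0.003, -0.006]
contact_force: [2.4, 1.0, 6.2]
opening: 0.497
finger_force: 35.0
```

send_rows(rows="0 0 -.1 0;0 0 -.2 0;0 0 -.3 0;0 0 -.4 0;0 0 -.4 0;0 0 -.4 0")

```text
clock: 34.53
tool_pos: [0.4114, -0.226, 0.1342]
eef_rot: [0.622, 0.783, -0.004, -0.005]
contact_force: [-0.1, 0.1, -4.1]
opening: 0.495
finger_force: 35.0
```

```bash
python3 plan.py .6012 -.0529 .14 -5.9
```

```text
row: 0.4187 0.7467 -0.0271 0.0528  dist mm 257 turn 19.0 rows>=7 yaw 13.11 q7 1.32 t 34.5333
```

send_rows(rows=".06 .107 -.027 .02;.12 .213 -.027 .04;.18 .32 -.027 .053;.24 .427 -.027 .053;.3 .533 -.027 .053;.36 .64 -.027 .053;.419 .747 -.027 .053;.419 .747 -.027 .053;.419 .747 -.027 .053;.419 .747 -.027 .053")

```text
clock: 35.37
tool_pos: [0.5992, -0.0531, 0.137]
eef_rot: [0.743, 0.669, -0.006, -0.007]
contact_force: [-0.4, -0.4, -2.6]
opening: 0.498
finger_force: 35.0
```

```bash
python3 - <<'E'
from look import *
p,d,c=snap('wrist'); np.savez('w7.npz',p=p,d=d,T=c['world_from_camera'])
P=cloud(c,d); hsv=cv2.cvtColor(p,cv2.COLOR_RGB2HSV)
m=(cv2.inRange(hsv,(104,40,120),(120,160,255))>0)&(d>0); q=m&(P[...,2]>.1); a=P[q]; zt=np.percentile(a[:,2],80); a=a[a[:,2]>zt-.004]
r=cv2.minAreaRect((a[:,:2]*1000).astype(np.float32)); print(len(a),zt,r)
X=np.c_[a[:,:2]-a[:,:2].mean(0),np.ones(len(a))]; print('slopes',np.linalg.lstsq(X,a[:,2],rcond=None)[0])
s=sensors.get_state(); print(s['tool_pos'],s['opening'])
from plan import plan
t=s['tool_pos'][:2]+np.array([.6012,-.0529])-np.array(r[0])/1000
plan(*t,s['tool_pos'][2])
E
```

```text
3374 0.15276967800348454 ((598.922119140625, -52.31687927246094), (26.555950164794922, 44.645172119140625), 84.2382583618164)
slopes [-0.00894671 -0.00022966  0.15234388]
[ 0.5990323  -0.05401775  0.13762536] 0.4960054461808035
row: -0.0011 0.0078 -0.0001 0.0000  dist mm 2 turn 0.0 rows>=1 yaw -6.13 q7 0.6 t 35.4167
```

send_rows(rows=".003 .003 .04 0;.003 .003 .08 0;.003 .003 .12 0;.003 .003 .16 0;.003 .003 .19 0;.003 .003 .21 0;.003 .003 .225 0;.003 .003 .225 0;.003 .003 .225 0")

```text
clock: 36.17
tool_pos: [0.6012, -0.052, 0.0718]
eef_rot: [0.743, 0.669, -0.005, -0.005]
contact_force: [-0.1, -1.0, -3.0]
opening: 0.497
finger_force: 35.0
```

send_rows(rows="0 0 .01 0;0 0 .02 0;0 0 .03 0;0 0 .04 0;0 0 .05 0;0 0 .055 0;0 0 .055 0")

```text
clock: 36.75
tool_pos: [0.6014, -0.0521, 0.059]
eef_rot: [0.743, 0.669, -0.003, -0.005]
contact_force: [-6.1, 3.5, 23.4]
opening: 0.494
finger_force: 34.9
```

send_rows(rows="0 0 -.02 0;0 0 -.03 0;0 0 -.03 0;0 0 -.03 0;0 0 -.03 0;0 0 -.03 0;0 0 -.03 0", jaw=-0.3)

```text
clock: 37.33
tool_pos: [0.6008, -0.0519, 0.0639]
eef_rot: [0.743, 0.669, -0.005, -0.006]
contact_force: [-0.1, -0.0, 0.4]
opening: 0.651
finger_force: 0.0
```

send_rows(rows="0 0 -.1 0;0 0 -.2 0;0 0 -.3 0;0 0 -.4 0;0 0 -.5 0;0 0 -.6 0;0 0 -.65 0;0 0 -.65 0;0 0 -.65 0", jaw=-1)

```text
clock: 38.08
tool_pos: [0.6039, -0.0522, 0.2594]
eef_rot: [0.743, 0.669, -0.004, -0.005]
contact_force: [-0.3, 0.2, -1.2]
opening: 0.999
finger_force: 0.0
```

```bash
python3 ins.py; python3 - <<'E'
from look import *
p,d,c=snap('side'); save('side2',p,1.5)
from plan import plan
plan(.645,-.03,.28,84.1)
plan(.60,.1,.28,84.1)
E
```

```text
1146 [390.6 196.5] ztop 0.0750 ctr 608.4 -7.5 size 44.0 29.9 long-axis 174.0 [111.  80. 226.]
1103 [387. 255.] ztop 0.0749 ctr 601.2 -53.3 size 43.6 29.2 long-axis 174.0 [111.  85. 222.]
row: 0.0866 0.1307 -0.0767 0.2498  dist mm 52 turn 89.9 rows>=13 yaw -5.99 q7 0.48 t 38.1833
row: 0.5019 -0.0636 -0.0728 0.2498  dist mm 153 turn 89.9 rows>=13 yaw -5.99 q7 0.48 t 38.1833
```

View pics/side2.png

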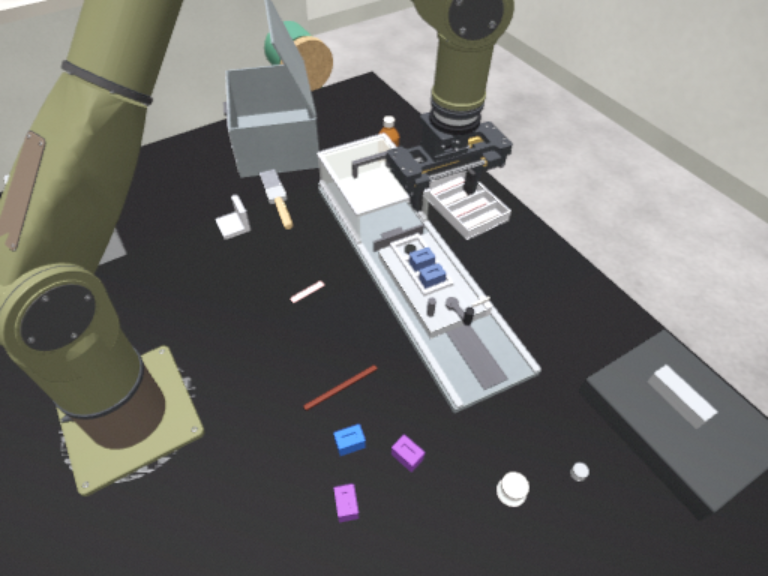

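Both inserts are flush at (422,257) and (432,274), and no other slate block is left. Next, re-grip the guard handle.

```bash
python3 plan.py .6265 .2243 .25 84.1
```

```text
row: 0.9231 -0.0173 0.0268 0.2498  dist mm 277 turn 89.9 rows>=13 yaw -5.99 q7 0.48 t 38.1833
```

send_rows(rows=".9 -.017 0 -.25;.923 -.017 0 -.25;.923 -.017 0 -.25;.923 -.017 0 -.25;.923 -.017 0 -.25;.923 -.017 0 -.25;.923 -.017 0 -.25;.923 -.017 0 -.25;.923 -.017 0 -.25;.923 -.017 0 -.25")

```text
clock: 39.02
tool_pos: [0.6265, 0.2245, 0.2571]
eef_rot: [0.207, 0.978, -0.001, -0.009]
contact_force: [-0.4, -1.1, -1.3]
opening: 1.001
finger_force: 0.0
```

```bash
python3 plan.py .6265 .2243 .25 84.1
```

```text
row: -0.0007 -0.0003 0.0236 -0.0501  dist mm 7 turn -18.0 rows>=3 yaw 66.08 q7 1.06 t 39.0167
```

send_rows(rows="0 0 .05 -.05;0 0 .08 -.05;0 0 .08 -.05;0 0 .08 -.05;0 0 .08 -.05")

```text
clock: 39.43
tool_pos: [0.6267, 0.2234, 0.2341]
eef_rot: [0.057, 0.998, 0.0, -0.009]
contact_force: [-0.2, -0.9, -0.2]
opening: 1.002
finger_force: 0.0
```

```bash
python3 - <<'E'
from h import *
from plan import plan
p,d,c=snap('wrist'); P=cloud(c,d); q=(P[...,2]>.145)&(P[...,2]<.16)&(d>0)&(abs(P[...,0]-.62)<.08)&(abs(P[...,1]-.225)<.04); q[230:]=False; a=P[q]
r=cv2.minAreaRect((a[:,:2]*1000).astype(np.float32)); print(len(a),np.median(a[:,2]),r)
plan(r[0][0]/1000,r[0][1]/1000,.133,84.1)
E
```

```text
1210 0.1523517122475882 ((619.7105712890625, 226.1610107421875), (11.96143913269043, 68.79383087158203), 83.83771514892578)
row: 0.0195 0.0060 0.3389 -0.0017  dist mm 102 turn -0.6 rows>=3 yaw 83.5 q7 1.32 t 39.4833
```

send_rows(rows="0 .01 .1 0;0 .01 .2 0;0 .01 .28 0;0 .01 .335 0;0 .01 .335 0;0 .01 .335 0")

```text
clock: 39.98
tool_pos: [0.6258, 0.2268, 0.1345]
eef_rot: [0.056, 0.998, 0.0, -0.008]
contact_force: [0.5, 0.1, -0.0]
opening: 0.999
finger_force: 0.0
```

send_rows(rows="0 0 0 0;0 0 0 0;0 0 0 0;0 0 0 0;0 0 0 0;0 0 0 0;0 0 0 0;0 0 0 0;0 0 0 0;0 0 0 0", jaw=1, force=20)

```text
clock: 40.82
tool_pos: [0.6262, 0.2268, 0.135]
eef_rot: [0.056, 0.998, 0.001, -0.007]
contact_force: [-0.7, 0.1, 0.1]
opening: 0.267
finger_force: 0.0
```

send_rows(rows="0 0 0 0;0 0 0 0;0 0 0 0;0 0 0 0")

```text
clock: 41.15
tool_pos: [0.6261, 0.226, 0.135]
eef_rot: [0.056, 0.998, 0.0, -0.007]
contact_force: [-0.0, -2.4, 0.4]
opening: 0.134
finger_force: 20.0
```

```bash
python3 - <<'E'
from look import *
from plan import plan
s=sensors.get_state(); print(s['opening'],s['finger_force'],s['contact_force'],s['tool_pos'])
plan(*(s['tool_pos']-.24*np.array([*yb,0])),.133)
E
```

```text
0.1337728114671497 19.995942735113204 [-0.02504753 -2.41586714  0.43800124] [0.6260624  0.22599374 0.13495681]
row: -0.0069 -0.8000 0.0005 0.2319  dist mm 240 turn 83.5 rows>=12 yaw 83.6 q7 1.36 t 41.15
```

send_rows(rows="0 -.07 0 0;-.001 -.16 0 0;-.002 -.25 0 0;-.003 -.34 0 0;-.004 -.43 0 0;-.005 -.52 0 0;-.006 -.61 0 0;-.007 -.7 0 0;-.007 -.76 0 0;-.007 -.8 0 0")

```text
clock: 41.98
tool_pos: [0.6011, -0.0122, 0.1349]
eef_rot: [0.056, 0.998, 0.002, -0.008]
contact_force: [-1.0, 4.1, 2.1]
opening: 0.134
finger_force: 20.0
```

send_rows(rows="0 -.02 0 0;0 -.04 0 0;0 -.06 0 0;0 -.075 0 0;0 -.085 0 0;0 -.085 0 0;0 -.085 0 0")

```text
clock: 42.57
tool_pos: [0.5991, -0.0317, 0.1349]
eef_rot: [0.053, 0.999, 0.004, -0.008]
contact_force: [-2.0, 10.3, 4.1]
opening: 0.135
finger_force: 20.0
```

```bash
python3 - <<'E'
from look import *
s=sensors.get_state(); print(s['contact_force'],s['tool_pos'],bf(s['tool_pos']))
E
```

```text
[-2.01140068 10.33581462  4.10445608] [ 0.5990947  -0.03168804  0.13489109] [-0.0102 -0.0269]
```

send_rows(rows="0 .01 0 0;0 .01 0 0;0 .01 0 0")

```text
clock: 42.82
tool_pos: [0.5991, -0.0317, 0.1349]
eef_rot: [0.054, 0.998, 0.002, -0.008]
contact_force: [-1.9, 6.3, 3.5]
opening: 0.135
finger_force: 20.0
```

send_rows(rows="0 0 0 0;0 0 0 0;0 0 0 0;0 0 0 0;0 0 0 0;0 0 0 0", jaw=0)

```text
clock: 43.32
tool_pos: [0.5992, -0.0348, 0.1349]
eef_rot: [0.056, 0.998, 0.0, -0.007]
contact_force: [0.8, 0.5, 1.1]
opening: 0.499
finger_force: 0.0
```

send_rows(rows="0 0 -.1 0;0 0 -.2 0;0 0 -.3 0;0 0 -.4 0;0 0 -.4 0;0 0 -.4 0")

```text
clock: 43.82
tool_pos: [0.6019, -0.0349, 0.2567]
eef_rot: [0.056, 0.998, 0.001, -0.005]
contact_force: [0.4, 0.9, -0.1]
opening: 0.498
finger_force: 0.0
```

```bash
python3 - <<'E'
from look import *
p,d,c=snap('wrist'); save('w8',p,1.5); P=cloud(c,d); q=(P[...,2]>.145)&(P[...,2]<.16)&(d>0)&(abs(P[...,0]-.60)<.08)&(abs(P[...,1]+.03)<.04); q[230:]=False; a=P[q]
r=cv2.minAreaRect((a[:,:2]*1000).astype(np.float32)); print(len(a),r)
print(sensors.get_state()['clock'])
E
```

```text
1199 ((598.9891967773438, -30.891464233398438), (11.763509750366211, 81.18473052978516), 84.06656646728516)
43.8667
```

View pics/w8.png

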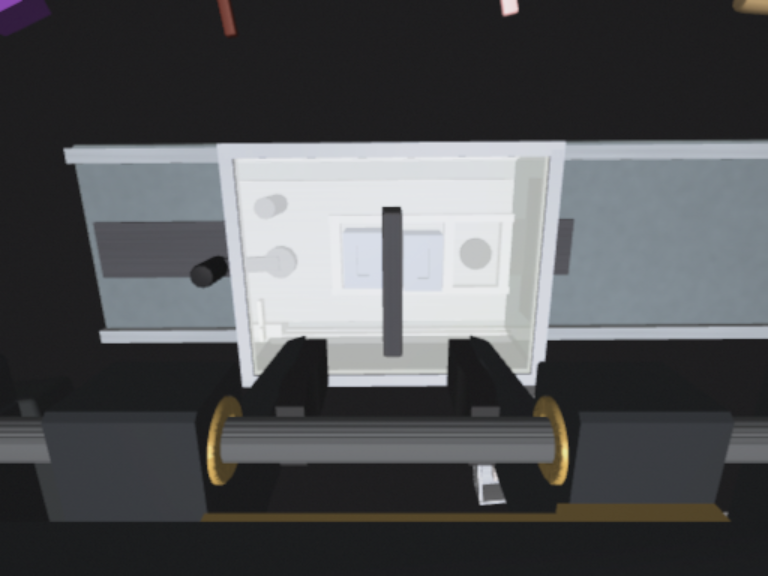

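The hood is over the nest with its handle at (392,280), on the shut stop. The lever points along -y with its knob at (207,272), and both inserts are in their pockets under the hood. Handing in.

```bash
python3 -c "
from h import *
print(finish_job())"
```

```text
the job is handed in; nothing more can be done
None
```

I completed and handed in the job at about 44 s: carriage clamped within about 1 mm of the mark, the two blued inserts I found pressed home in pockets 0 and 1, and the guard shut; no verdict was returned.

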